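# Open the fume hood to its working mark and slide the slide box in

## Robot

A 6-joint arm with a two-finger parallel gripper is mounted at the origin on a cart in front of the work surface, level with it; the furniture and walls round the work are solid. World frame = base frame: x ahead of the robot, y to its left, z up, the work surface at z = 0. Lengths are in m, angles in rad, forces in N, time in s.
With the tool pointing down it reaches from about 0.2 to 0.875 m from the base axis. Payload 3.4 kg.
Tool frame: the origin (TCP) lies midway between the tips of the shut fingers; the grasp point (between the pads) lies 19 mm behind it (arm.grip_depth is the distance from the TCP to the grasp point, in m); z points along the fingers, y is the direction in which the jaws open and shut (so a half turn about z gives the same grasp; the last joint's range is limited). The gripper opens to 94 mm and grips with 3 to 60 N. Pads are 16 mm wide; open, the fingers measure 119 mm over their backs; the gripper's body (75 mm by 177 mm) begins 78 mm behind the grasp point.
Start: joints at [1.2, 0.276, 1.505, -0, 1.361, -0.121], TCP at [0.142, 0.557, 0.205] pointing down, gripper open.
Joint ranges: [-2.89, 2.89], [-0.75, 2.08], [0.22, 2.7], [-1.18, 4.32], [0.11, 2.71], [-2.7, 2.7]. Speed limits (rad/s): [2.57, 2.57, 3.14, 3.14, 3.14, 3.14].

## Interface

Orientations are given as a unit quaternion [w, x, y, z].
In Python, from rig import arm, snapshot, get_calibration gives the robot as it stands.
- The arm moves only by the tool carry_out, never from a script. Its argument "series" is one flat list of numbers, 7 for each row, row after row: the turn, a rotation vector about the tool's x, y, z in units of 360 degrees (1.0 is 360 degrees), then the shift along the tool's x, y, z in units of 100 mm (1.0 is 100 mm), then the closure, from -1 (fully open) to 1 (shut). A call has 1 to 8 rows; each row shifts and turns the commanded pose from where the row before left it, along the tool's axes as they then stand; what a row does not reach is not made up. A row lasts 1/8 s, in which the tool goes at most 62.5 mm and 10.7 degrees, less where a joint would pass 70% of its speed; a pose out of reach is approached as far as the arm can. A call with a number of a shift or a turn outside -1 to 1 is refused whole. A call with a gripper value outside its range is refused whole. The fingers move at their own pace and stop on an object; "newtons" is the grip in N (left out, the last holds). Time passes only in rows, so rows that do not move let the fingers close. It gives the time, the measured TCP pose, the force and the opening at its end, in the units of the state.
- arm.read_state(): the state, without advancing time (a new reading comes with each control period).
- snapshot(name): name is "scene" or "top"; returns the picture (420x560x3 uint8, red, green, blue); there is no depth.
- get_calibration(name): a dict with "fx", "fy", "cx", "cy" (pixels), "R" (3x3) and "t" (3): a world point X has camera coordinates R X + t. Camera axes: x right, y down, z forward; pixel columns grow to the right and rows downward; lengths in m; the calibration is good to about 2 mm. A picture is of the moment at which its call begins. get_calibration takes no time and is no camera call.
- arm.job_done(): hands the job in, once; it reports no verdict.
The state is a dict: "time_s": time; "qpos": joint angles; "qd": joint speeds; "tau": joint torques, N m; "ee_pos": TCP position; "orientation": TCP orientation; "contact_force": force on the tool from outside, world axes, zero at the start; "wrist_torque": the same for the moment, N m; "opening": finger opening in m.
Only numpy, scipy, OpenCV 4.12 (cv2) and the standard library are available. Lean on these libraries where they do the work, as an engineer would, in place of code of your own. Each camera call takes 0.05 s, during which the arm holds its last target.

## Task

Raise the sash of the small fume hood to its green height mark and leave it hanging on its spring catch there: push it up gently until it meets the rubber buffer, without forcing it, then ease it down onto the catch and let go. Then slide the blue slide box that lies in front of it straight in under the sash until the whole box is behind the sash line, so that the sash could be closed in front of it, and take the hand away; leave the bottles, the cup and the pipette where they are.

Things in the scene. Friction and masses are not known exactly. Their poses are not given: they have to be found in the camera images.
- hood: fixed bench-top fume hood, white with clear sides, 410 mm wide over its jambs (weight guides add 15 mm each side), 270 mm deep, 600 mm high. Origin on the bench in the middle of the opening, x = 0 at the front face of the sash; x points straight into the hood, y to the left. Opening 330 mm wide between two upright jambs, whose fronts stand at x = -14 mm. The bench is its flat floor
- ledge (a point): point on the sash: middle of the underside of the aluminium lift ledge. Ledge 310 mm long, 12 mm thick, standing out 35 mm in front of the sash face (hood x -35 to 0 mm, this point at -20), front edge a round bar of 14 mm. Shut, its underside is 78 mm above the bench; below it a flat rail reaches to 4 mm above the bench. Push up under its middle; fingertips tilted forward fit beneath
- sash (a joint): height of the sash above its shut position, 0 (shut) to 0.24 m; it runs straight up. Hung on counterweights but 2.5 to 4.5 N too heavy on purpose, so it sinks shut (0.1 to 0.25 m/s) if let go anywhere below the catch; lifting takes 3 to 7 N
- mark (a point): green line on the stop block clamped to the front of the right-hand jamb (hood y = -185 mm, block face 37 mm in front of the sash face), 220 to 285 mm above the bench. It shows where the ledge's underside is when the sash hangs on the catch, but the line is only a rough guide, good to 15 mm up or down: the catch itself must be felt
- stop_block: dark stop block with catch and buffer, 40 x 112 mm; origin level with the green line, above hood's origin. A brass spring bolt on its inner side is pushed aside by the right end of the rising ledge (2 to 5 N more, over some 25 mm) and springs back under it. 3 mm above its rest on the bolt the ledge meets a rubber buffer: 4 N/mm for 8 mm, then solid. Over 20 N on the sash is forcing it
- slide_box: closed blue box for glass slides, 68 mm deep (x) by 98 mm wide (y) by 30 mm high, 0.13 to 0.24 kg, standing loose on the bench in front of the shut sash; origin at the centre of its underside; at yaw 0 its axes are the room's. Its flat body is 62 mm deep, the clasp and hinge stand out 3 mm
- stain_bottle: brown dropper bottle with black cap, 37 mm across, 88 mm high, standing inside the hood by its left wall; origin at the centre of its underside; must stay
- oil_bottle: white dropper bottle, 33 mm across, 78 mm high, standing inside the hood by its right wall; origin at the centre of its underside; must stay
- cup: capped specimen cup, 59 mm across, 72 mm high, on the bench to the left in front of the hood; origin at the centre of its underside; must stay
- pipette: white pipette lying on the bench to the right in front of the hood, 73 x 221 x 26 mm; origin at the middle of its underside, long along its y; must stay
Not all that is in view belongs to the job. What is shaped like the slide_box but turquoise or yellow is not meant.

How it is judged:
By the outcome, as a careful person would: the job done as asked, in the order asked, and still so for the second after the job is handed in, with the robot touching nothing.
It also fails if it takes over 64 s, if anything falls off the work surface, if the arm or the gripper's body presses on something with over 40 N, if the wrist force passes 120 N, or if a joint passes its speed limit or range.

## Working session

There is one attempt and no reset: what is moved stays moved. The work goes in short steps, Python scripts to look and compute and a tool call to move; the robot and the scene stay as the last step left them, time stands still between calls to the robot, and variables do not carry over. Pictures are saved under pics/ and viewed, and the job is handed in when it is done.

Besides the shell and the picture viewer there is one more tool, called after "Emit:" as name(argument=value, ...), one argument or row to a line, values as JSON. carry_out: Moves the arm, as the interface text tells. Shifts and turns lie within -1 to 1; 1 stands for 100 mm of shift or 360 degrees of turn. Its arguments: {"type":"object","properties":{"series":{"type":"array"},"newtons":{"type":"number"}},"required":["series"]}

```bash
mkdir -p pics; ls; python3 - <<'E'
from rig import arm,snapshot,get_calibration
import cv2
for n in("scene","top"):
    im=snapshot(n); cv2.imwrite(f"pics/{n}0.png",im[...,::-1])
    c=get_calibration(n); print(n,c)
s=arm.read_state(); print(s)
E
```

```text
pics
scene {'fx': 411.03876289886244, 'fy': 411.03876289886244, 'cx': 283.871979644619, 'cy': 215.31173232258357, 'R': array([[ 0.77443449, -0.6326533 , -0.00100844],
       [-0.33098189, -0.40379733, -0.85287672],
       [ 0.53916807,  0.66083093, -0.52211137]]), 't': array([-0.30950329,  0.41138386,  0.6220248 ])}
top {'fx': 529.0538439391153, 'fy': 529.0538439391153, 'cx': 272.375579153423, 'cy': 207.4479587494553, 'R': array([[-0.02680328, -0.99906529, -0.03391347],
       [-0.98483395,  0.03220858, -0.17048372],
       [ 0.17141667,  0.02882962, -0.98477672]]), 't': array([0.22211347, 0.57697831, 1.29449575])}
{'time_s': 0.1, 'qpos': array([ 1.19999016e+00,  2.76501338e-01,  1.50597015e+00, -2.40312919e-05,
        1.36070229e+00, -1.21017440e-01]), 'qd': array([-1.94307332e-03, -1.82576343e-03, -3.48974650e-03, -6.29977385e-05,
        3.43481726e-04, -9.76722326e-04]), 'tau': array([ 1.00696147e-03, -4.05458307e+01, -2.37778562e+01,  7.04690348e-02,
        2.98239850e-02, -5.31430089e-05]), 'ee_pos': array([0.14198202, 0.5566819 , 0.20472309]), 'orientation': array([-1.81058459e-04,  1.24567387e-01,  9.92210835e-01, -7.69636423e-04]), 'contact_force': array([-0.90256577, -0.13425054,  0.62021326]), 'wrist_torque': array([ 0.00342367,  0.04962341, -0.00583894]), 'opening': 0.09400227527429292}
```

View pics/scene0.png

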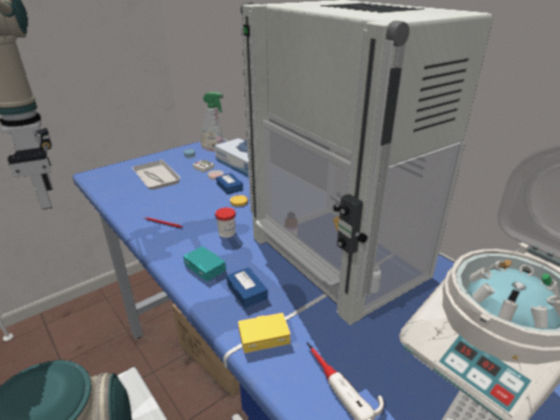

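View pics/top0.png

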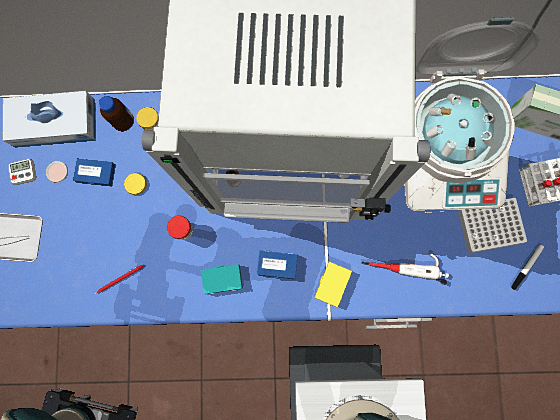

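The scene picture shows the hood with its sash shut. The stop block is at scene (348,222) and the blue box in front is at scene (247,287) and top (277,265). The turquoise and yellow decoys sit to either side of it. The cup is at top (179,227) and the pipette at top (405,270). A second blue box lies well to the left at top (94,172). I'll zoom in next.

```bash
python3 - <<'E'
import cv2
a=cv2.imread("pics/top0.png"); b=cv2.imread("pics/scene0.png")
cv2.imwrite("pics/topz.png",cv2.resize(a[120:320,150:420],None,fx=2.9,fy=2.9,interpolation=cv2.INTER_CUBIC))
cv2.imwrite("pics/scz.png",cv2.resize(b[180:360,180:400],None,fx=3.3,fy=3.3,interpolation=cv2.INTER_CUBIC))
E
```

```text
(no output)
```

View pics/topz.png

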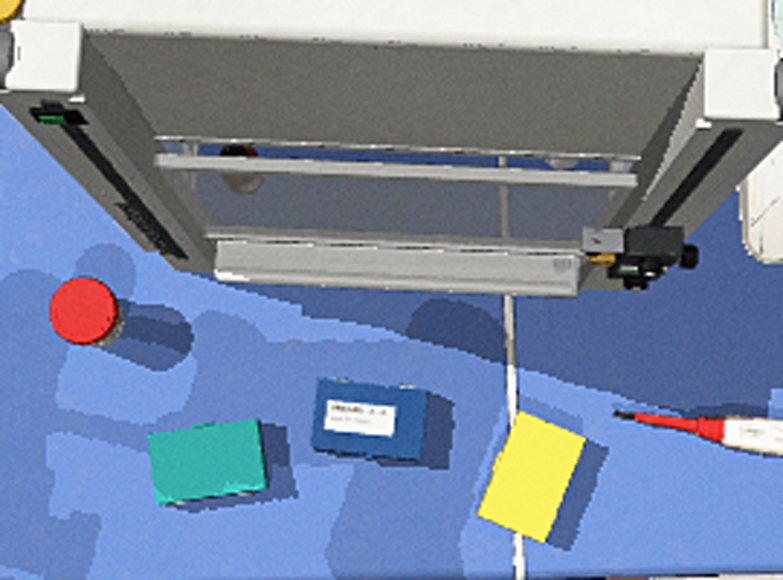

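View pics/scz.png

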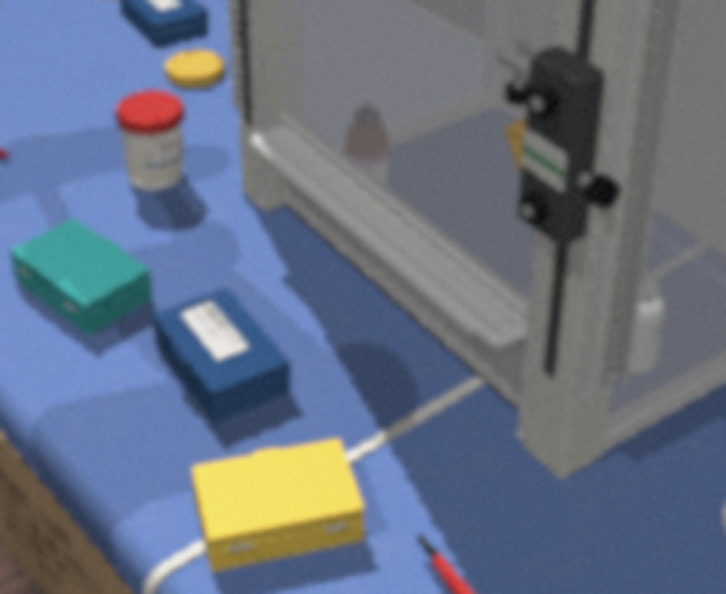

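```bash
cat > h.py <<'E'
import numpy as np,cv2
from rig import arm,snapshot,get_calibration
def ray(n,p):
    c=get_calibration(n); d=np.array([(p[0]-c['cx'])/c['fx'],(p[1]-c['cy'])/c['fy'],1.])
    R=np.array(c['R']); return -R.T@c['t'],R.T@d
def onz(n,p,z):
    o,d=ray(n,p); return o+d*(z-o[2])/d[2]
def onplane(n,p,pt,nv):
    o,d=ray(n,p); return o+d*(np.dot(pt-o,nv)/np.dot(d,nv))
def proj(n,X):
    c=get_calibration(n); q=np.array(c['R'])@X+c['t']; return np.array([c['fx']*q[0]/q[2]+c['cx'],c['fy']*q[1]/q[2]+c['cy']])
E
python3 - <<'E'
from h import *
np.set_printoptions(precision=4,suppress=True)
Z=lambda u,v:(150+u/2.9,120+v/2.9)
S=lambda u,v:(180+u/3.3,180+v/3.3)
im=cv2.imread("pics/top0.png"); hsv=cv2.cvtColor(im,cv2.COLOR_BGR2HSV)
print("hsv box",hsv[270,265],hsv[275,290],"table",hsv[290,320], hsv[255,350])
print('ledge front L,R',onz("top",Z(217,277),.084),onz("top",Z(577,294),.084))
print('ledge back top L,R',onz("top",Z(217,240),.09),onz("top",Z(578,254),.09))
for p in [(248,143),(525,330),]: print('scene ledge',S(*p),onz("scene",S(*p),.09))
# jamb base corners scene
print('jamb R front outer/in base', onz("scene",S(563,475),0),onz("scene",S(520,435),0))
print('jamb L base', onz("scene",S(248,205),0), onz("scene",S(268,212),0))
for p in [(320,378),(428,390),(420,462),(312,448)]: print('box top',onz("top",Z(*p),.03))
for p in [(190,370),(215,418),(290,370)]: print('box bottom sc',onz("scene",S(*p),0.0))
print('cup',onz("top",Z(84,310),.072)); print('pip tip',onz("top",Z(615,413),.01))
for p in [(150,435),(258,420),(268,485),(160,503)]: print('turq',onz("top",Z(*p),.03))
for p in [(515,412),(585,440),(545,542),(478,515)]: print('yel',onz("top",Z(*p),.03))
g=((hsv:=cv2.cvtColor(cv2.imread("pics/scene0.png"),cv2.COLOR_BGR2HSV)))
m=cv2.inRange(hsv,(45,60,40),(90,255,255)); ys,xs=np.nonzero(m[200:260,330:370]); print('green',xs+330,ys+200)
E
```

```text
hsv box [107 178 143] [106 173 153] table [ 28 155 250] [110 112 223]
ledge front L,R [0.5615 0.3229 0.084 ] [0.537  0.0161 0.084 ]
ledge back top L,R [0.5927 0.3218 0.09  ] [0.5704 0.0142 0.09  ]
scene ledge (255.15151515151516, 223.33333333333334) [0.5605 0.3168 0.09  ]
scene ledge (339.0909090909091, 280.0) [0.5675 0.016  0.09  ]
jamb R front outer/in base [ 0.562 -0.033  0.   ] [0.5664 0.0111 0.    ]
jamb L base [0.5823 0.3527 0.    ] [0.5894 0.3334 0.    ]
box top [0.4771 0.2393 0.03  ]
box top [0.4637 0.1445 0.03  ]
box top [0.4011 0.1537 0.03  ]
box top [0.4159 0.2477 0.03  ]
box bottom sc [0.4271 0.21   0.    ]
box bottom sc [0.4131 0.1578 0.    ]
box bottom sc [0.4836 0.1638 0.    ]
cup [0.5382 0.4402 0.072 ]
pip tip [ 0.44   -0.0205  0.01  ]
turq [0.4313 0.3902 0.03  ]
turq [0.4417 0.2947 0.03  ]
turq [0.385  0.2869 0.03  ]
turq [0.372  0.3817 0.03  ]
yel [0.4422 0.0692 0.03  ]
yel [0.4161 0.0095 0.03  ]
yel [0.3298 0.0484 0.03  ]
yel [0.3542 0.1051 0.03  ]
green [339 342] [225 227]
```

```bash
python3 - <<'E'
from h import *
print([a for a in dir(arm) if not a.startswith('_')])
yaw=np.radians(-4.4); O=np.array([.583,.1675,0]); xh=np.array([np.cos(yaw),np.sin(yaw),0]); yh=np.array([-xh[1],xh[0],0])
W=lambda x,y,z:O+x*xh+y*yh+np.array([0,0,z])
for n in("top","scene"):
    im=cv2.imread(f"pics/{n}0.png"); k=3; 
    big=cv2.resize(im,None,fx=k,fy=k,interpolation=cv2.INTER_CUBIC)
    P=lambda X:tuple(int(v) for v in (proj(n,X)+.5)*k)
    for a,b in [((-.035,-.155,.084),(-.035,.155,.084)),((0,-.155,.09),(0,.155,.09)),((-.014,-.205,0),(-.014,-.205,.6)),((-.014,-.165,0),(-.014,-.205,0)),((-.014,.165,0),(-.014,.205,0)),((-.014,-.165,0),(-.014,-.165,.3))]:
        cv2.line(big,P(W(*a)),P(W(*b)),(0,0,255),1)
    x0,y0=(150,150) if n=="top" else (200,180)
    c=big[y0*k:(y0+190)*k,x0*k:(x0+265)*k]; cv2.imwrite(f"pics/ov_{n}.png",c)
E
```

```text
['IKError', 'grip_depth', 'job_done', 'read_state']
```

View pics/ov_top.png

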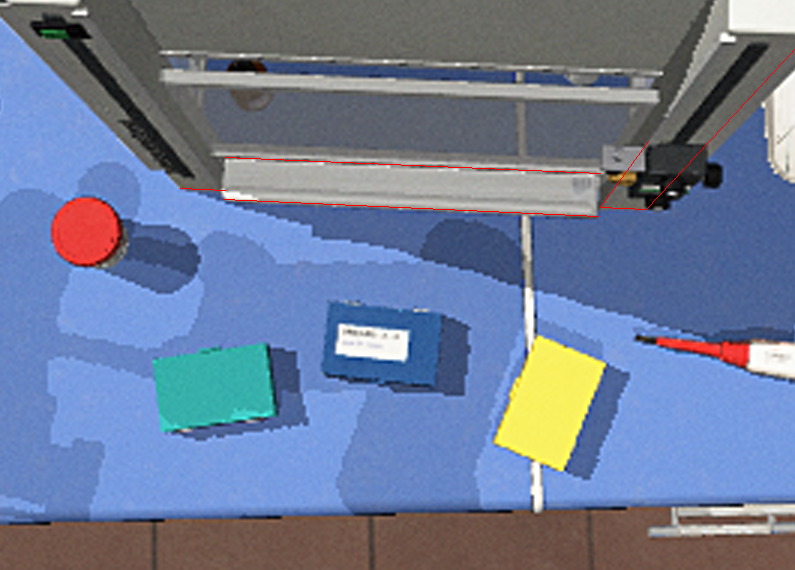

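View pics/ov_scene.png

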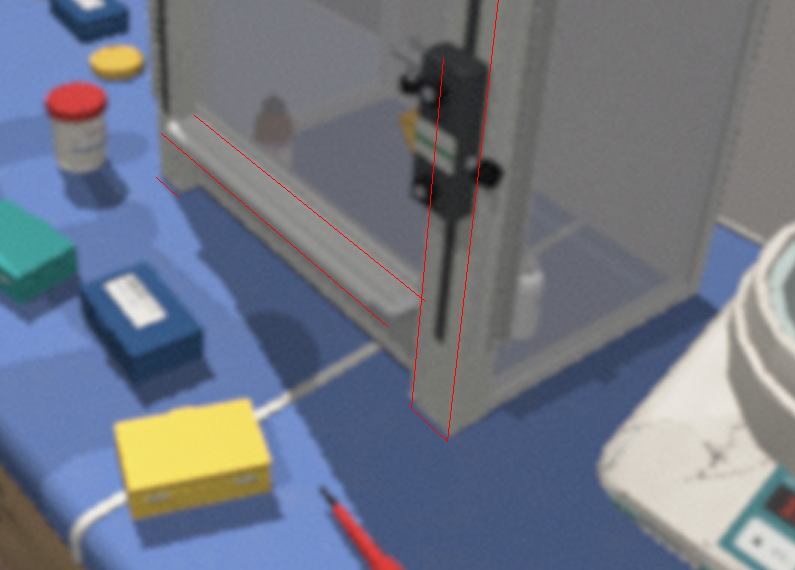

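The overlay fits the hood to a few mm, with yaw ≈ -4.4° and origin ≈ (0.583, 0.1675). Next I'll get the mark height and bottle positions, then work out the first move.

```bash
cat >> h.py <<'E'
yaw=np.radians(-4.4); O=np.array([.583,.1675,0]); xh=np.array([np.cos(yaw),np.sin(yaw),0]); yh=np.array([-xh[1],xh[0],0])
W=lambda x,y,z:O+x*xh+y*yh+np.array([0,0,z])
H=lambda X:np.array([np.dot(X-O,xh),np.dot(X-O,yh),X[2]])
from scipy.spatial.transform import Rotation as Ro
def tgt(x,y,z,th,head=0.):
    "target pose: hood coords, th=tilt forward deg, head=heading rel. hood x"
    a=yaw+np.radians(head); t=np.radians(th)
    f=np.array([np.cos(a),np.sin(a),0]); l=np.array([-f[1],f[0],0]); u=np.array([0,0,1.])
    tz=np.sin(t)*f-np.cos(t)*u
    return W(x,y,z),tz,l
def plan(p,tz,l,rows=None):
    """print remaining turn & shift to target (turn first about current tool axes)"""
    s=arm.read_state(); R0=Ro.from_quat(np.roll(s['orientation'],-1))
    best=None
    for sg in(1,-1):
        y=sg*l; R1=Ro.from_matrix(np.c_[np.cross(y,tz),y,tz]); rv=(R0.inv()*R1).as_rotvec()
        if best is None or np.linalg.norm(rv)<np.linalg.norm(best[0]): best=(rv,R1)
    rv,R1=best; d=p-s['ee_pos']
    print('turn360',np.round(rv/(2*np.pi),4),'deg',np.degrees(np.linalg.norm(rv)).round(1))
    print('shift100 in now-frame',np.round(R0.inv().apply(d)*10,3),' in target-frame',np.round(R1.inv().apply(d)*10,3))
def st():
    s=arm.read_state(); R0=Ro.from_quat(np.roll(s['orientation'],-1)).as_matrix()
    print('t',s['time_s'],'world',s['ee_pos'].round(4),'hood',H(s['ee_pos']).round(4),'F',s['contact_force'].round(2),'open',round(s['opening'],4))
    print('q',s['qpos'].round(3),'toolz',R0[:,2].round(3),'tooly',R0[:,1].round(3))
E
python3 - <<'E'
from h import *
np.set_printoptions(precision=4,suppress=True)
for p in [(345,228),(341,225.5)]: print('green',H(onplane("scene",p,W(-.037,0,0),xh)))
print('stain',H(onz("scene",(200+273/3,180+170/3),0)),'oil',H(onz("scene",(200+525/3,180+337/3),0)))
st()
plan(*tgt(-.09,.0,.16,0)); plan(*tgt(-.12,0,.12,60))
E
```

```text
green [-0.037 -0.189  0.257]
green [-0.037  -0.178   0.2567]
stain [0.0846 0.1484 0.    ] oil [ 0.1124 -0.1596  0.    ]
t 0.1 world [0.142  0.5567 0.2047] hood [-0.4696  0.3542  0.2047] F [-0.9  -0.13  0.62] open 0.094
q [ 1.2    0.277  1.506 -0.     1.361 -0.121] toolz [-0.001 -0.001 -1.   ] tooly [ 0.247  0.969 -0.002]
turn360 [-0.0002 -0.     -0.0275] deg 9.9
shift100 in now-frame [-4.349 -2.835  0.451]  in target-frame [-3.796 -3.542  0.447]
turn360 [-0.0146 -0.1663 -0.0248] deg 60.8
shift100 in now-frame [-4.053 -2.886  0.851]  in target-frame [-1.014 -3.542  3.451]
```

Emit:
carry_out(
  series=[0,0,0,-0.3,-0.2,0,1,0,0,0,-0.48,-0.34,0,1,0,0,0,-0.5,-0.36,0,1,0,0,0,-0.5,-0.36,0,1,0,0,0,-0.5,-0.36,0,1,0,0,0,-0.5,-0.36,0,1,0,0,0,-0.5,-0.36,0,1,0,0,0,-0.45,-0.34,0,1],
  newtons=20,
)

```text
time_s: 1.1
ee_pos: [0.4383, 0.2034, 0.2053]
orientation: [-0.0, 0.125, 0.992, 0.0]
contact_force: [0.4, -0.2, 0.1]
opening: 0.0174
```

```bash
python3 - <<'E'
from h import *
st()
plan(*tgt(-.15,.0,.2,60)); plan(*tgt(-.1,0,.12,60))
E
```

```text
t 1.1 world [0.4383 0.2034 0.2053] hood [-0.147   0.0247  0.2053] F [ 0.44 -0.23  0.12] open 0.0174
q [ 0.29   0.137  1.689  0.     1.315 -1.03 ] toolz [-0.  0. -1.] tooly [0.248 0.969 0.   ]
turn360 [-0.0144 -0.1662 -0.0251] deg 60.7
shift100 in now-frame [-0.013 -0.249  0.053]  in target-frame [ 0.06  -0.247  0.001]
turn360 [-0.0144 -0.1662 -0.0251] deg 60.7
shift100 in now-frame [-0.506 -0.163  0.853]  in target-frame [ 0.503 -0.247  0.834]
```

Emit:
carry_out(
  series=[-0.0021,-0.0237,-0.0036,0,-0.03,0,1,-0.0021,-0.0237,-0.0036,0,-0.03,0,1,-0.0021,-0.0237,-0.0036,0,-0.03,0,1,-0.0021,-0.0237,-0.0036,0,-0.03,0,1,-0.0021,-0.0237,-0.0036,0,-0.03,0,1,-0.0021,-0.0237,-0.0036,0,-0.03,0,1,-0.0021,-0.0237,-0.0036,0,-0.03,0,1],
)

```text
time_s: 1.98
ee_pos: [0.4245, 0.1795, 0.2389]
orientation: [0.435, 0.045, 0.899, -0.028]
contact_force: [13.0, -1.1, 12.3]
opening: 0.0006
```

```bash
python3 - <<'E'
from h import *
st()
plan(*tgt(-.1,0,.07,60)); 
cv2.imwrite("pics/s1.png",snapshot("scene")[...,::-1])
E
```

```text
t 1.975 world [0.4245 0.1795 0.2389] hood [-1.590e-01 -2.000e-04  2.389e-01] F [12.97 -1.08 12.31] open 0.0006
q [ 0.772 -0.135  2.281 -1.179  0.717  0.134] toolz [ 0.779 -0.089 -0.62 ] tooly [ 0.105  0.994 -0.011]
turn360 [-0.0047 -0.0232 -0.0011] deg 8.5
shift100 in now-frame [0.959 0.037 1.51 ]  in target-frame [1.168 0.002 1.355]
```

View pics/s1.png

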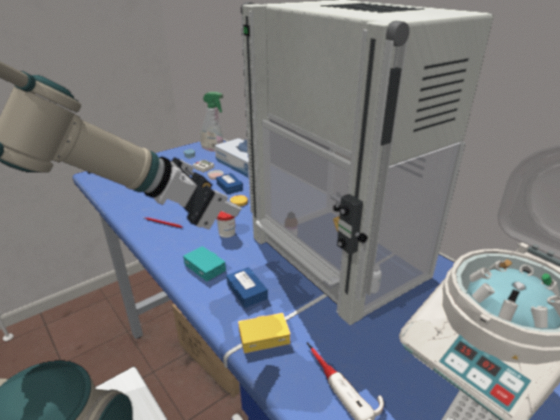

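```bash
cat > kin.py <<'E'
import numpy as np
from scipy.spatial.transform import Rotation as Ro
from scipy.optimize import least_squares
def fk(q,k):
    h,L1,L2,D,r0,e=k
    R1=Ro.from_euler('z',q[0]); A=R1*Ro.from_euler('y',q[1]); B=R1*Ro.from_euler('y',q[1]+q[2])
    T=B*Ro.from_euler('z',q[3])*Ro.from_euler('y',q[4])*Ro.from_euler('z',q[5])
    p=np.array([0,0,h])+R1.apply([r0,0,0])+A.apply([0,0,L1])+B.apply([e,0,L2])+T.apply([0,0,D])
    return p,T
E
python3 - <<'E'
from kin import *
data=[([1.19999016e+00,2.76501338e-01,1.50597015e+00,0,1.36070229e+00,-1.21017440e-01],[0.14198202,0.5566819,0.20472309]),
([.29,.137,1.689,0,1.315,-1.03],[.4383,.2034,.2053]),([.772,-.135,2.281,-1.179,.717,.134],[.4245,.1795,.2389])]
f=lambda k:np.concatenate([fk(q,k)[0]-p for q,p in data]+[.01*(np.array(k)-[.2,.43,.4,.25,0,0])])
r=least_squares(f,[.2,.43,.4,.25,0,0]); print(r.x.round(4),r.fun[:9].round(4))
for q,p in data: print(fk(q,r.x)[1].as_matrix()[:,1:].T.round(3))
E
```

```text
[-0.1449  0.6442  0.2368  0.2771  0.1498 -0.0546] [ 0.0639 -0.0271 -0.0034  0.0224 -0.0659  0.0039  0.0002 -0.0009 -0.0005]
[[-0.969  0.247  0.   ]
 [-0.001 -0.001 -1.   ]]
[[-0.969  0.248 -0.001]
 [ 0.001  0.    -1.   ]]
[[-0.618  0.056 -0.784]
 [ 0.779 -0.089 -0.621]]
```

```bash
cat > kin.py <<'E'
import numpy as np
from scipy.spatial.transform import Rotation as Ro
from scipy.optimize import least_squares
def fk(q,k):
    h,L1,L2,D,r0,e,s=k
    R1=Ro.from_euler('z',q[0]); A=R1*Ro.from_euler('y',q[1]); B=R1*Ro.from_euler('y',q[1]+q[2])
    T=B*Ro.from_euler('z',q[3])*Ro.from_euler('y',q[4])*Ro.from_euler('z',q[5]-np.pi/2)
    p=np.array([0,0,h])+R1.apply([r0,s,0])+A.apply([0,0,L1])+B.apply([e,0,L2])+T.apply([0,0,D])
    return p,T
E
python3 - <<'E'
from kin import *
data=[([1.19999016e+00,2.76501338e-01,1.50597015e+00,0,1.36070229e+00,-1.21017440e-01],[0.14198202,0.5566819,0.20472309]),
([.29,.137,1.689,0,1.315,-1.03],[.4383,.2034,.2053]),([.772,-.135,2.281,-1.179,.717,.134],[.4245,.1795,.2389])]
for pri in ([.2,.43,.4,.25,0,0,.07],[.15,.45,.45,.3,0,0,.07]):
  f=lambda k:np.concatenate([fk(q,k)[0]-p for q,p in data]+[.003*(np.array(k)-pri)*[1,1,1,1,5,5,0]])
  r=least_squares(f,pri); print(r.x.round(4),r.fun[:9].round(4))
for q,p in data: print(fk(q,r.x)[1].as_matrix()[:,1:].T.round(3))
E
```

```text
[1.282e-01 6.336e-01 4.187e-01 3.902e-01 4.000e-04 5.620e-02 6.950e-02] [-0.0001  0.     -0.0002 -0.     -0.0001  0.0002  0.      0.     -0.    ]
[1.278e-01 6.338e-01 4.187e-01 3.902e-01 4.000e-04 5.600e-02 6.950e-02] [-0.0001  0.     -0.0002 -0.     -0.0001  0.0002  0.      0.     -0.    ]
[[-0.247 -0.969  0.002]
 [-0.001 -0.001 -1.   ]]
[[-0.248 -0.969 -0.   ]
 [ 0.001  0.    -1.   ]]
[[-0.105 -0.994  0.011]
 [ 0.779 -0.089 -0.621]]
```

```bash
cat >> kin.py <<'E'
K=[.128,.6337,.4187,.3902,.0004,.0561,.0695]
lo=np.array([-2.89,-.75,.22,-1.18,.11,-2.7]);hi=np.array([2.89,2.08,2.7,4.32,2.71,2.7])
def fkq(q):
    p,T=fk(q,K); return p,T*Ro.from_euler('z',np.pi)
def ik(p,tz,l,seeds=None,m=.05,free=False):
    best=None; rng=np.random.default_rng(0)
    if seeds is None: seeds=[rng.uniform(lo+.06,hi-.06) for _ in range(25)]
    for sg in(1,-1):
        y=sg*l; R=Ro.from_matrix(np.c_[np.cross(y,tz),y,tz])
        for s in seeds:
            def f(q):
                P,T=fkq(q); return np.r_[(P-p)*10,(R.inv()*T).as_rotvec()]
            r=least_squares(f,np.clip(s,lo+m,hi-m),bounds=(lo+m-1e-6,hi-m+1e-6))
            if best is None or r.cost<best.cost-1e-9: best=r
            if best.cost<1e-8: return best.x,0.
    return best.x,np.sqrt(2*best.cost)
E
cat > chk.py <<'E'
from h import *; import kin; np.set_printoptions(precision=2,suppress=True)
st()
for (x,z) in [(-.1,.06),(-.02,.06),(-.02,.26),(-.2,.018),(-.1,.018),(.02,.018)]:
    for th in (30,45,60):
        for hd in (0,20,40):
            q,c=kin.ik(*tgt(x,0,z,th,hd)); print((x,z),th,hd,round(c,3),q if c<.01 else '')
E
time python3 chk.py
```

```text
t 2.025 world [0.42 0.18 0.24] hood [-0.16 -0.    0.24] F [-0.14 -2.5   1.05] open 0.0008
q [ 0.78 -0.14  2.28 -1.18  0.72  0.14] toolz [ 0.78 -0.09 -0.62] tooly [ 0.11  0.99 -0.01]
(-0.1, 0.06) 30 0 0.0 [ 0.38  0.17  2.26 -0.78  0.32 -0.41]
(-0.1, 0.06) 30 20 0.0 [ 0.17  0.14  2.31  0.28  0.18 -1.93]
(-0.1, 0.06) 30 40 0.0 [-0.02  0.15  2.29  0.87  0.4   0.16]
(-0.1, 0.06) 45 0 0.0 [0.51 0.25 2.47 4.14 0.48 1.07]
(-0.1, 0.06) 45 20 0.0 [0.14 0.21 2.57 2.92 0.43 1.68]
(-0.1, 0.06) 45 40 0.0 [-0.22  0.23  2.53  1.89  0.59  2.1 ]
(-0.1, 0.06) 60 0 0.025 
(-0.1, 0.06) 60 20 0.18 
(-0.1, 0.06) 60 40 0.112 
(-0.02, 0.06) 30 0 0.0 [ 0.29  0.25  2.13 -0.62  0.32 -0.65]
(-0.02, 0.06) 30 20 0.0 [ 0.12  0.23  2.17  0.33  0.23 -2.02]
(-0.02, 0.06) 30 40 0.0 [-0.03  0.25  2.14  0.79  0.44  0.24]
(-0.02, 0.06) 45 0 0.0 [0.38 0.31 2.35 4.08 0.4  1.01]
(-0.02, 0.06) 45 20 0.0 [0.08 0.28 2.42 2.75 0.35 1.81]
(-0.02, 0.06) 45 40 0.0 [-0.18  0.3   2.36  1.78  0.55  2.26]
(-0.02, 0.06) 60 0 0.0 [0.48 0.52 2.55 3.72 0.99 1.53]
(-0.02, 0.06) 60 20 0.025 
(-0.02, 0.06) 60 40 0.0 [-0.34  0.53  2.57  2.16  
[... 1049 characters left out ...]
40 0.0 [-0.22  0.38  2.59  2.16  0.68  1.77]
(-0.1, 0.018) 60 0 0.067 
(-0.1, 0.018) 60 20 0.243 
(-0.1, 0.018) 60 40 0.164 
(0.02, 0.018) 30 0 0.0 [ 0.26  0.37  2.11 -0.79  0.24 -0.5 ]
(0.02, 0.018) 30 20 0.003 [ 0.1   0.35  2.14  0.56  0.16 -2.28]
(0.02, 0.018) 30 40 0.0 [-0.04  0.37  2.11  0.94  0.39  0.08]
(0.02, 0.018) 45 0 0.0 [0.33 0.43 2.32 3.84 0.45 1.22]
(0.02, 0.018) 45 20 0.0 [0.07 0.42 2.39 2.81 0.46 1.72]
(0.02, 0.018) 45 40 0.0 [-0.17  0.43  2.32  1.94  0.57  2.09]
(0.02, 0.018) 60 0 0.0 [0.41 0.66 2.51 3.62 1.07 1.58]
(0.02, 0.018) 60 20 0.0 [0.02 0.69 2.62 2.91 1.21 1.53]
(0.02, 0.018) 60 40 0.0 [-0.31  0.65  2.51  2.22  1.06  1.55]
real	1m32.283s
user	1m29.819s
sys	0m0.178s
```

```bash
cat > chk2.py <<'E'
from h import *; import kin; np.set_printoptions(precision=2,suppress=True)
s=arm.read_state(); 
p,T=kin.fkq(s['qpos']); print(p-s['ee_pos'])
def interp(a,b,n): return [tuple(np.array(a)+(np.array(b)-a)*i/n) for i in range(1,n+1)]
for th,hd in ((50,25),(50,32),(57,32),(60,40)):
    print('---',th,hd)
    path=[(-.155,0,.24,49,0)]+interp((-.155,0,.24,49,0),(-.12,0,.24,th,hd),5)+interp((-.12,0,.24,th,hd),(-.065,0,.06,th,hd),6)+interp((-.065,0,.06,th,hd),(-.02,0,.06,th,hd),2)+interp((-.02,0,.06,th,hd),(-.02,0,.27,th,hd),6)
    q=s['qpos']
    for w in path:
        q,c=kin.ik(*tgt(*w),seeds=[q],m=.01); print(np.round(w,3),round(c,3),q)
E
python3 chk2.py
```

```text
[-0.  0.  0.]
--- 50 25
[-0.15  0.    0.24 49.    0.  ] 0.0 [ 0.69 -0.16  2.26 -1.05  0.65 -0.05]
[-0.15  0.    0.24 49.2   5.  ] 0.0 [ 0.58 -0.2   2.28 -1.01  0.51 -0.22]
[-0.14  0.    0.24 49.4  10.  ] 0.0 [ 0.45 -0.23  2.3  -0.87  0.36 -0.5 ]
[-0.13  0.    0.24 49.6  15.  ] 0.0 [ 0.31 -0.25  2.32 -0.43  0.23 -1.07]
[-0.13  0.    0.24 49.8  20.  ] 0.0 [ 0.16 -0.25  2.32  0.41  0.22 -2.04]
[-0.12  0.    0.24 50.   25.  ] 0.0 [ 0.01 -0.25  2.32  0.88  0.35 -2.65]
[-0.11  0.    0.21 50.   25.  ] 0.0 [ 0.01 -0.18  2.38  1.21  0.29  0.14]
[-0.1   0.    0.18 50.   25.  ] 0.0 [ 0.   -0.1   2.43  1.66  0.27 -0.32]
[-0.09  0.    0.15 50.   25.  ] 0.0 [-0.   -0.01  2.48  2.09  0.32  2.37]
[-0.08  0.    0.12 50.   25.  ] 0.0 [-0.    0.08  2.52  2.38  0.41  2.05]
[-0.07  0.    0.09 50.   25.  ] 0.0 [-0.01  0.19  2.56  2.56  0.53  1.84]
[-0.07  0.    0.06 50.   25.  ] 0.0 [-0.01  0.31  2.59  2.67  0.66  1.71]
[-0.04  0.    0.06 50.   25.  ] 0.0 [-0.02  0.32  2.55  2.64  0.62  1.74]
[-0.02  0.    0.06 50.   25.  ] 0.0 [-0.02  0.33  2.5   2.61  0.59  1.77]
[-0.02  0.    0.1  50.   25.  ] 0.0 [-0.
[... 4187 characters left out ...]
 0.42  2.67  2.09  1.02  1.62]
[-0.07  0.    0.06 60.   40.  ] 0.003 [-0.39  0.56  2.69  2.18  1.1   1.47]
[-0.04  0.    0.06 60.   40.  ] 0.0 [-0.36  0.54  2.63  2.17  1.06  1.55]
[-0.02  0.    0.06 60.   40.  ] 0.0 [-0.34  0.53  2.57  2.16  1.02  1.61]
[-0.02  0.    0.1  60.   40.  ] 0.0 [-0.34  0.4   2.53  2.06  0.94  1.79]
[-0.02  0.    0.13 60.   40.  ] 0.0 [-0.34  0.29  2.48  1.95  0.87  1.97]
[-0.02  0.    0.17 60.   40.  ] 0.0 [-0.34  0.19  2.43  1.82  0.82  2.17]
[-0.02  0.    0.2  60.   40.  ] 0.0 [-0.34  0.1   2.37  1.68  0.79  2.36]
[-0.02  0.    0.23 60.   40.  ] 0.0 [-0.34  0.03  2.31  1.55  0.79  2.55]
[-0.02  0.    0.27 60.   40.  ] 0.012 [-0.34 -0.03  2.26  1.45  0.8   2.69]
```

```bash
cat >> kin.py <<'E'
def rows(qs,p0,R0):
    "tool-frame increments for a list of joint sets, from commanded pose p0,R0"
    out=[]
    for q in qs:
        p,R=fkq(q); t=(R0.inv()*R).as_rotvec(); d=R0.inv().apply(p-p0); d2=R.inv().apply(p-p0)
        out.append((t/(2*np.pi),d*10,d2*10,p)); p0,R0=p,R
    return out
E
cat > chk3.py <<'E'
from h import *; import kin; np.set_printoptions(precision=3,suppress=True)
s=arm.read_state(); q0=s['qpos']
q1,c=kin.ik(*tgt(-.1,0,.24,55,32),seeds=[np.array([-.26,-.23,2.43,1.44,.61,-.3])],m=.01); print(c,q1)
q=q1
for w in [(-.08,0,.15),(-.06,0,.09),(-.06,0,.06),(-.04,0,.06),(-.024,0,.06),(-.024,0,.1),(-.024,0,.15),(-.024,0,.2),(-.024,0,.25),(-.024,0,.28)]:
    q,c=kin.ik(*tgt(*w,55,32),seeds=[q],m=.01); print(w,round(c,3),q)
n=18
mid=(q0+q1)/2
qs=[q0+(q1-q0)*(i/n) for i in range(1,n+1)]
for q,(t,d,d2,p) in zip(qs,kin.rows(qs,s['ee_pos'],Ro.from_quat(np.roll(s['orientation'],-1)))):
    e=kin.fkq(q)[1].as_matrix()[:,2]
    print(t,np.degrees(2*np.pi*np.linalg.norm(t)).round(1),d,'|',p,'body',(p-.1*e).round(2))
E
python3 chk3.py
```

```text
0.0 [-0.217 -0.193  2.375  1.365  0.568 -0.206]
(-0.08, 0, 0.15) 0.0 [-0.204  0.063  2.531  2.009  0.609 -0.957]
(-0.06, 0, 0.09) 0.0 [-0.193  0.297  2.605  2.33   0.783  1.782]
(-0.06, 0, 0.06) 0.0 [-0.193  0.426  2.657  2.44   0.914  1.617]
(-0.04, 0, 0.06) 0.0 [-0.183  0.422  2.607  2.421  0.873  1.662]
(-0.024, 0, 0.06) 0.0 [-0.177  0.422  2.568  2.405  0.843  1.695]
(-0.024, 0, 0.1) 0.0 [-0.177  0.283  2.51   2.26   0.707  1.899]
(-0.024, 0, 0.15) 0.0 [-0.177  0.137  2.429  2.004  0.585  2.217]
(-0.024, 0, 0.2) 0.0 [-0.177  0.021  2.343  1.688  0.529  2.588]
(-0.024, 0, 0.25) 0.065 [-0.193 -0.057  2.311  1.606  0.551  2.69 ]
(-0.024, 0, 0.28) 0.0 [-0.177 -0.111  2.194  1.221  0.563 -0.011]
[0.007 0.015 0.019] 9.2 [ 0.314 -0.23   0.067] | [0.407 0.158 0.212] body [0.34 0.17 0.28]
[0.006 0.014 0.02 ] 9.2 [ 0.284 -0.203  0.065] | [0.388 0.143 0.186] body [0.32 0.16 0.26]
[0.006 0.013 0.021] 9.2 [ 0.255 -0.173  0.059] | [0.368 0.134 0.163] body [0.31 0.15 0.24]
[0.004 0.013 0.021] 9.2 [ 0.228 -0.139  0.053] | [0.349 0.131 0.144] body [0.3  0.14 0.23]
[0.003 0.012 0.022] 9.2 [ 0.204 
[... 568 characters left out ...]
 [0.318 0.21  0.118] body [0.29 0.18 0.21]
[-0.005  0.01   0.023] 9.3 [ 0.129  0.172 -0.021] | [0.334 0.221 0.129] body [0.3  0.19 0.22]
[-0.006  0.01   0.023] 9.3 [ 0.133  0.21  -0.03 ] | [0.353 0.228 0.143] body [0.31 0.19 0.23]
[-0.007  0.01   0.023] 9.3 [ 0.14   0.245 -0.038] | [0.377 0.229 0.159] body [0.33 0.19 0.24]
[-0.008  0.01   0.022] 9.4 [ 0.151  0.277 -0.045] | [0.402 0.226 0.178] body [0.35 0.18 0.25]
[-0.009  0.011  0.022] 9.4 [ 0.164  0.307 -0.051] | [0.43  0.215 0.198] body [0.37 0.17 0.27]
[-0.01   0.011  0.022] 9.4 [ 0.18   0.334 -0.055] | [0.457 0.199 0.219] body [0.39 0.16 0.28]
[-0.011  0.011  0.021] 9.5 [ 0.199  0.357 -0.059] | [0.483 0.175 0.24 ] body [0.41 0.14 0.3 ]
```

Emit:
carry_out(
  series=[0.007,0.015,0.019,0.31,-0.23,0.07,1,0.006,0.014,0.02,0.28,-0.2,0.06,1,0.006,0.013,0.021,0.25,-0.17,0.06,1,0.004,0.013,0.021,0.23,-0.14,0.05,1,0.003,0.012,0.022,0.2,-0.1,0.04,1,0.002,0.012,0.022,0.18,-0.07,0.04,1,0.001,0.011,0.023,0.16,-0.03,0.03,1,0,0.011,0.023,0.15,0.01,0.02,1],
)

```text
time_s: 3.02
ee_pos: [0.307, 0.1666, 0.1065]
orientation: [0.111, 0.548, 0.82, 0.125]
contact_force: [0.6, -0.3, -0.9]
opening: 0.0006
```

```bash
sed -i 's/^n=18/n=11/' chk3.py; python3 - <<'E'
from h import *; st()
E
python3 chk3.py | tail -11
```

```text
t 3.025 world [0.307  0.1666 0.1065] hood [-0.2751 -0.0221  0.1065] F [ 0.57 -0.29 -0.93] open 0.0006
q [ 0.324 -0.162  2.319 -0.04   0.65  -0.04 ] toolz [ 0.319  0.082 -0.944] tooly [0.871 0.368 0.326]
[-0.001  0.01   0.021] 8.4 [0.127 0.049 0.006] | [0.307 0.18  0.107] body [0.28 0.17 0.2 ]
[-0.002  0.009  0.021] 8.4 [ 0.12   0.079 -0.001] | [0.311 0.194 0.11 ] body [0.28 0.17 0.2 ]
[-0.003  0.009  0.021] 8.4 [ 0.116  0.112 -0.008] | [0.319 0.206 0.117] body [0.29 0.18 0.21]
[-0.004  0.009  0.021] 8.5 [ 0.116  0.143 -0.016] | [0.331 0.216 0.126] body [0.3  0.19 0.21]
[-0.005  0.009  0.021] 8.5 [ 0.118  0.173 -0.023] | [0.347 0.224 0.137] body [0.31 0.19 0.22]
[-0.006  0.009  0.021] 8.5 [ 0.123  0.202 -0.03 ] | [0.366 0.228 0.151] body [0.32 0.19 0.23]
[-0.007  0.009  0.021] 8.5 [ 0.13   0.23  -0.036] | [0.388 0.227 0.166] body [0.34 0.19 0.24]
[-0.008  0.009  0.02 ] 8.5 [ 0.14   0.255 -0.041] | [0.411 0.222 0.183] body [0.36 0.18 0.26]
[-0.008  0.01   0.02 ] 8.6 [ 0.152  0.279 -0.045] | [0.436 0.212 0.202] body [0.38 0.17 0.27]
[-0.009  0.01   0.02 ] 8.6 [ 0.166  0.3   -0.049] | [0.46  0.196 0.221] body [0.39 0.16 0.28]
[-0.009  0.01   0.02 ] 8.6 [ 0.181  0.318 -0.052] | [0.483 0.175 0.24 ] body [0.41 0.14 0.3 ]
```

Emit:
carry_out(
  series=[-0.001,0.01,0.021,0.13,0.05,0.01,1,-0.002,0.009,0.021,0.12,0.08,0,1,-0.003,0.009,0.021,0.12,0.11,-0.01,1,-0.004,0.009,0.021,0.12,0.14,-0.02,1,-0.005,0.009,0.021,0.12,0.17,-0.02,1,-0.006,0.009,0.021,0.12,0.2,-0.03,1,-0.007,0.009,0.021,0.13,0.23,-0.04,1,-0.008,0.009,0.02,0.14,0.26,-0.04,1],
)

```text
time_s: 4.03
ee_pos: [0.4119, 0.2238, 0.1833]
orientation: [-0.074, 0.832, 0.418, 0.357]
contact_force: [-0.2, 0.3, 0.7]
opening: 0.0004
```

Emit:
carry_out(
  series=[-0.008,0.01,0.02,0.15,0.28,-0.05,1,-0.009,0.01,0.02,0.17,0.3,-0.05,1,-0.009,0.01,0.02,0.18,0.32,-0.05,1],
)

```text
time_s: 4.4
ee_pos: [0.4847, 0.1772, 0.2403]
orientation: [-0.11, 0.862, 0.215, 0.445]
contact_force: [0.6, 1.0, 0.0]
opening: 0.0007
```

```bash
cat > seg.py <<'E'
from h import *; import kin,sys,ast; np.set_printoptions(precision=3,suppress=True)
# usage: seg.py "[(x,y,z,th,hd,n),...]" : straight pose segments in hood coords from the current pose, keeping roll sign nearest
st()
s=arm.read_state(); p0=s['ee_pos']; R0=Ro.from_quat(np.roll(s['orientation'],-1)); q=s['qpos']
from scipy.spatial.transform import Slerp
for w in ast.literal_eval(sys.argv[1]):
    n=w[5]; p,tz,l=tgt(*w[:5])
    c=[Ro.from_matrix(np.c_[np.cross(y,tz),y,tz]) for y in (l,-l)]
    R=min(c,key=lambda r:(R0.inv()*r).magnitude())
    S=Slerp([0,1],Ro.concatenate([R0,R])); A=R0;a=p0
    print('seg',w)
    for i in range(1,n+1):
        b=p0+(p-p0)*i/n; B=S([i/n])[0]
        f=lambda q:np.r_[(kin.fkq(q)[0]-b)*10,(B.inv()*kin.fkq(q)[1]).as_rotvec()]
        r=kin.least_squares(f,np.clip(q,kin.lo+.01,kin.hi-.01),bounds=(kin.lo,kin.hi)); dq=np.abs(r.x-q).max()*8; q=r.x
        print((A.inv()*B).as_rotvec()/(2*np.pi),A.inv().apply(b-a)*10,'| q',q,'err',np.sqrt(2*r.cost).round(3),'maxqd',dq.round(2))
        a,A=b,B
    p0,R0=p,R
E
python3 seg.py "[(-.08,0,.15,55,32,3),(-.06,0,.09,55,32,2),(-.06,0,.055,55,32,2),(-.024,0,.055,55,32,2)]"
```

```text
t 4.4 world [0.485 0.177 0.24 ] hood [-0.099  0.002  0.24 ] F [0.63 0.99 0.03] open 0.0007
q [-0.206 -0.19   2.364  1.341  0.564 -0.181] toolz [ 0.72   0.381 -0.58 ] tooly [ 0.469 -0.883  0.003]
seg (-0.08, 0, 0.15, 55, 32, 3)
[-0.  0.  0.] [-0.217  0.039  0.215] | q [-0.205 -0.119  2.422  1.554  0.546 -0.427] err 0.0 maxqd 1.97
[-0.  0.  0.] [-0.217  0.039  0.214] | q [-0.204 -0.035  2.478  1.786  0.56  -0.695] err 0.0 maxqd 2.14
[-0.  0.  0.] [-0.218  0.039  0.214] | q [-0.204  0.063  2.531  2.009  0.609 -0.957] err 0.0 maxqd 2.1
seg (-0.06, 0, 0.09, 55, 32, 2)
[0. 0. 0.] [-0.197  0.053  0.242] | q [-0.198  0.176  2.571  2.191  0.685 -1.179] err 0.0 maxqd 1.77
[0. 0. 0.] [-0.197  0.053  0.242] | q [-0.193  0.297  2.605  2.33   0.783 -1.359] err 0.0 maxqd 1.44
seg (-0.06, 0, 0.055, 55, 32, 2)
[0. 0. 0.] [-0.143  0.     0.1  ] | q [-0.193  0.37   2.635  2.398  0.857 -1.459] err 0.0 maxqd 0.79
[0. 0. 0.] [-0.143  0.     0.1  ] | q [-0.193  0.449  2.665  2.455  0.939 -1.55 ] err 0.0 maxqd 0.73
seg (-0.024, 0, 0.055, 55, 32, 2)
[0. 0. 0.] [0.088 0.095 0.125] | q [-0.184  0.443  2.619  2.438  0.898 -1.508] err 0.0 maxqd 0.37
[0. 0. 0.] [0.088 0.095 0.125] | q [-0.177  0.44   2.575  2.42   0.862 -1.469] err 0.0 maxqd 0.35
```

Emit:
carry_out(
  series=[0,0,0,-0.16,0.03,0.16,1,0,0,0,-0.16,0.03,0.16,1,0,0,0,-0.16,0.03,0.16,1,0,0,0,-0.17,0.03,0.16,1,0,0,0,-0.2,0.05,0.24,1,0,0,0,-0.2,0.05,0.24,1,0,0,0,-0.14,0,0.1,1,0,0,0,-0.14,0,0.1,1],
)

```text
time_s: 5.4
ee_pos: [0.5215, 0.172, 0.0536]
orientation: [-0.109, 0.862, 0.218, 0.444]
contact_force: [-0.5, 0.4, -0.7]
opening: 0.0002
```

```bash
python3 seg.py "[(-.024,0,.055,55,32,3)]"; python3 - <<'E'
from h import *
for n in("scene","top"): cv2.imwrite(f"pics/{n}2.png",snapshot(n)[...,::-1])
a=cv2.imread("pics/scene2.png")[150:350,150:400]; b=cv2.imread("pics/top2.png")[120:320,150:400]
cv2.imwrite("pics/c2.png",np.hstack([cv2.resize(x,(400,320),interpolation=cv2.INTER_CUBIC) for x in(a,b)]))
E
```

```text
t 5.4 world [0.521 0.172 0.054] hood [-0.062 -0.     0.054] F [-0.48  0.36 -0.67] open 0.0002
q [-0.196  0.448  2.646  2.434  0.913 -1.538] toolz [ 0.718  0.382 -0.582] tooly [ 0.473 -0.881  0.005]
seg (-0.024, 0, 0.055, 55, 32, 3)
[-0.     0.001  0.001] [0.065 0.067 0.084] | q [-0.189  0.438  2.629  2.43   0.896 -1.515] err 0.0 maxqd 0.19
[-0.     0.001  0.001] [0.065 0.067 0.084] | q [-0.183  0.439  2.602  2.425  0.878 -1.491] err 0.0 maxqd 0.22
[-0.     0.001  0.001] [0.065 0.066 0.084] | q [-0.177  0.44   2.575  2.42   0.862 -1.469] err 0.0 maxqd 0.22
```

View pics/c2.png

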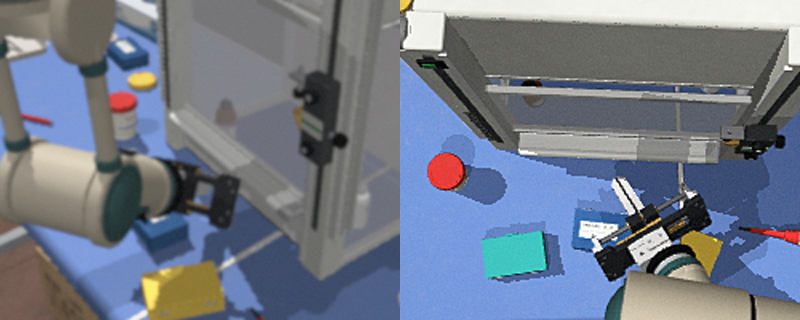

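Emit:
carry_out(
  series=[0,0,0,-0.04,0,0.03,1,0,0.001,0.001,0.06,0.07,0.08,1,0,0.001,0.001,0.06,0.07,0.08,1,0,0.001,0.001,0.06,0.07,0.08,1,0,0,0,0,0,0,1],
)

```text
time_s: 6.12
ee_pos: [0.5591, 0.1681, 0.0516]
orientation: [-0.116, 0.859, 0.209, 0.452]
contact_force: [-0.1, 0.7, 0.2]
opening: 0.0006
```

```bash
python3 seg.py "[(-.024,0,.14,55,32,8),(-.024,0,.23,55,32,8),(-.024,0,.27,55,32,8)]"; 
```

```text
t 6.125 world [0.559 0.168 0.052] hood [-0.024 -0.001  0.052] F [-0.06  0.67  0.17] open 0.0006
q [-0.195  0.476  2.576  2.415  0.904 -1.486] toolz [ 0.729  0.388 -0.564] tooly [ 0.463 -0.886 -0.01 ]
seg (-0.024, 0, 0.14, 55, 32, 8)
[-0. -0. -0.] [ 0.092 -0.003 -0.062] | q [-0.193  0.424  2.572  2.387  0.861 -1.439] err 0.0 maxqd 0.41
[-0. -0. -0.] [ 0.092 -0.002 -0.062] | q [-0.19   0.382  2.556  2.354  0.817 -1.386] err 0.0 maxqd 0.43
[-0. -0. -0.] [ 0.091 -0.002 -0.062] | q [-0.188  0.341  2.538  2.316  0.775 -1.33 ] err 0.0 maxqd 0.45
[-0. -0. -0.] [ 0.091 -0.002 -0.062] | q [-0.186  0.302  2.521  2.274  0.735 -1.27 ] err 0.0 maxqd 0.48
[-0. -0. -0.] [ 0.091 -0.002 -0.062] | q [-0.184  0.265  2.503  2.228  0.698 -1.207] err 0.0 maxqd 0.51
[-0. -0. -0.] [ 0.091 -0.002 -0.062] | q [-0.181  0.23   2.484  2.177  0.664 -1.139] err 0.0 maxqd 0.54
[-0. -0. -0.] [ 0.091 -0.002 -0.062] | q [-0.179  0.196  2.465  2.121  0.633 -1.068] err 0.0 maxqd 0.57
[-0. -0. -0.] [ 0.091 -0.002 -0.063] | q [-0.177  0.164  2.446  2.061  0.605 -0.993] err 0.0 maxqd 0.6
seg (-0.024, 0, 0.23, 55, 32, 8)
[0.
[... 945 characters left out ...]
 0.] [ 0.041  0.    -0.029] | q [-0.177 -0.052  2.27   1.437  0.53  -0.263] err 0.0 maxqd 0.28
[0. 0. 0.] [ 0.041  0.    -0.029] | q [-0.177 -0.06   2.26   1.408  0.533 -0.229] err 0.0 maxqd 0.27
[0. 0. 0.] [ 0.041  0.    -0.029] | q [-0.177 -0.068  2.251  1.379  0.536 -0.196] err 0.0 maxqd 0.27
[0. 0. 0.] [ 0.041  0.    -0.029] | q [-0.177 -0.076  2.241  1.351  0.54  -0.163] err 0.0 maxqd 0.26
[0. 0. 0.] [ 0.041  0.    -0.029] | q [-0.177 -0.083  2.232  1.323  0.544 -0.131] err 0.0 maxqd 0.26
[0. 0. 0.] [ 0.041  0.    -0.029] | q [-0.177 -0.091  2.222  1.297  0.548 -0.1  ] err 0.0 maxqd 0.25
[0. 0. 0.] [ 0.041  0.    -0.029] | q [-0.177 -0.098  2.213  1.271  0.553 -0.069] err 0.0 maxqd 0.24
```

Emit:
carry_out(
  series=[0,0,0,0.017,0,-0.011,1,0,0,0,0.017,0,-0.011,1,0,0,0,0.017,0,-0.011,1,0,0,0,0.017,0,-0.011,1,0,0,0,0.017,0,-0.011,1,0,0,0,0.017,0,-0.011,1,0,0,0,0.017,0,-0.011,1,0,0,0,0.017,0,-0.011,1],
)

```text
time_s: 7.12
ee_pos: [0.5566, 0.1685, 0.0661]
orientation: [-0.117, 0.861, 0.208, 0.45]
contact_force: [-3.9, -0.8, -4.1]
opening: 0.0009
```

```bash
python3 -c "
from h import *; st()"
```

```text
t 7.125 world [0.5566 0.1685 0.0661] hood [-0.0264 -0.001   0.0661] F [-3.92 -0.77 -4.07] open 0.0009
q [-0.194  0.415  2.558  2.368  0.841 -1.412] toolz [ 0.726  0.388 -0.568] tooly [ 0.464 -0.886 -0.013]
```

Emit:
carry_out(
  series=[0,0,0,0.025,0,-0.017,1,0,0,0,0.041,0,-0.028,1,0,0,0,0.041,0,-0.028,1,0,0,0,0.041,0,-0.028,1,0,0,0,0.041,0,-0.028,1,0,0,0,0.041,0,-0.028,1,0,0,0,0.041,0,-0.028,1,0,0,0,0.041,0,-0.028,1],
)

```text
time_s: 8.12
ee_pos: [0.5567, 0.1685, 0.1045]
orientation: [-0.117, 0.86, 0.209, 0.45]
contact_force: [-5.8, -0.1, -4.4]
opening: 0.0004
```

```bash
python3 - <<'E'
from h import *
st()
a=snapshot("scene")[...,::-1]; cv2.imwrite("pics/s3.png",cv2.resize(a[130:340,150:420],None,fx=2.8,fy=2.8,interpolation=cv2.INTER_CUBIC))
E
```

```text
t 8.125 world [0.5567 0.1685 0.1045] hood [-0.0263 -0.001   0.1045] F [-5.82 -0.1  -4.41] open 0.0004
q [-0.195  0.282  2.505  2.224  0.718 -1.214] toolz [ 0.726  0.389 -0.567] tooly [ 0.465 -0.885 -0.012]
```

View pics/s3.png

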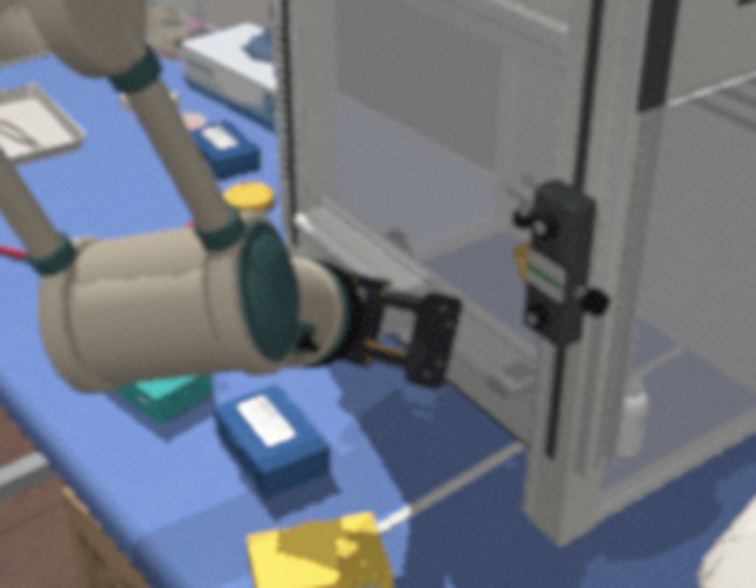

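Emit:
carry_out(
  series=[0,0,0,0.041,0,-0.028,1,0,0,0,0.041,0,-0.028,1,0,0,0,0.041,0,-0.028,1,0,0,0,0.041,0,-0.028,1,0,0,0,0.041,0,-0.028,1,0,0,0,0.041,0,-0.028,1,0,0,0,0.041,0,-0.028,1,0,0,0,0.041,0,-0.028,1],
)

```text
time_s: 9.18
ee_pos: [0.5571, 0.1687, 0.1447]
orientation: [-0.117, 0.86, 0.209, 0.451]
contact_force: [-5.1, 1.7, -5.1]
opening: 0.0007
```

Emit:
carry_out(
  series=[0,0,0,0.041,0,-0.028,1,0,0,0,0.041,0,-0.028,1,0,0,0,0.041,0,-0.028,1,0,0,0,0.041,0,-0.028,1,0,0,0,0.041,0,-0.028,1,0,0,0,0.041,0,-0.028,1,0,0,0,0.041,0,-0.028,1,0,0,0,0.041,0,-0.028,1],
)

```text
time_s: 10.18
ee_pos: [0.5571, 0.1688, 0.1843]
orientation: [-0.118, 0.86, 0.21, 0.451]
contact_force: [-5.6, 0.6, -5.9]
opening: 0.0004
```

```bash
python3 - <<'E'
from h import *
st()
a=snapshot("scene")[...,::-1]; cv2.imwrite("pics/s4.png",cv2.resize(a[130:340,150:420],None,fx=2.8,fy=2.8,interpolation=cv2.INTER_CUBIC))
E
```

```text
t 10.175 world [0.5571 0.1688 0.1843] hood [-0.0259 -0.0007  0.1843] F [-5.56  0.64 -5.86] open 0.0004
q [-0.197  0.062  2.376  1.792  0.57  -0.684] toolz [ 0.726  0.391 -0.566] tooly [ 0.466 -0.884 -0.013]
```

View pics/s4.png

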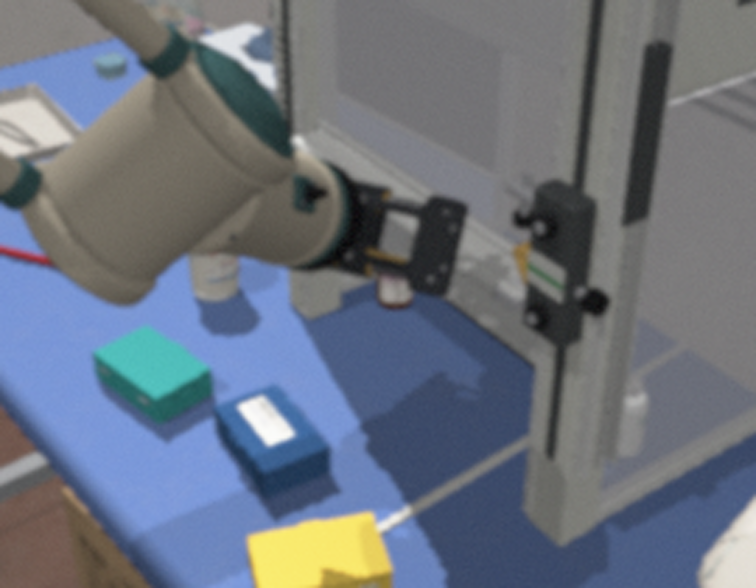

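Emit:
carry_out(
  series=[0,0,0,0.025,0,-0.017,1,0,0,0,0.025,0,-0.017,1,0,0,0,0.025,0,-0.017,1,0,0,0,0.025,0,-0.017,1,0,0,0,0.025,0,-0.017,1,0,0,0,0.025,0,-0.017,1,0,0,0,0.025,0,-0.017,1],
)

```text
time_s: 11.1
ee_pos: [0.5575, 0.1689, 0.2056]
orientation: [-0.118, 0.859, 0.21, 0.451]
contact_force: [-5.6, 0.8, -5.5]
opening: -0.0004
```

Emit:
carry_out(
  series=[0,0,0,0.017,0,-0.011,1,0,0,0,0.017,0,-0.011,1,0,0,0,0.017,0,-0.011,1,0,0,0,0.017,0,-0.011,1],
)

```text
time_s: 11.6
ee_pos: [0.5573, 0.1688, 0.2125]
orientation: [-0.118, 0.86, 0.21, 0.45]
contact_force: [-4.7, 3.2, -9.2]
opening: 0.0007
```

Emit:
carry_out(
  series=[0,0,0,0.017,0,-0.011,1,0,0,0,0.017,0,-0.011,1,0,0,0,0.017,0,-0.011,1],
)

```text
time_s: 11.98
ee_pos: [0.5573, 0.1688, 0.2182]
orientation: [-0.118, 0.86, 0.21, 0.45]
contact_force: [-4.8, 2.9, -9.7]
opening: 0.0002
```

Emit:
carry_out(
  series=[0,0,0,0.017,0,-0.011,1,0,0,0,0.017,0,-0.011,1],
)

```text
time_s: 12.22
ee_pos: [0.5575, 0.1689, 0.2227]
orientation: [-0.118, 0.86, 0.21, 0.45]
contact_force: [-6.9, 0.9, -6.1]
opening: 0.0005
```

Emit:
carry_out(
  series=[0,0,0,0.017,0,-0.011,1],
)

```text
time_s: 12.35
ee_pos: [0.5575, 0.1689, 0.2248]
orientation: [-0.118, 0.86, 0.21, 0.45]
contact_force: [-7.8, 0.8, -5.2]
opening: 0.0005
```

Emit:
carry_out(
  series=[0,0,0,0.008,0,-0.006,1],
)

```text
time_s: 12.48
ee_pos: [0.5575, 0.1689, 0.2259]
orientation: [-0.118, 0.86, 0.21, 0.45]
contact_force: [-8.2, 1.7, -6.4]
opening: 0.0003
```

Emit:
carry_out(
  series=[0,0,0,0.008,0,-0.006,1],
)

```text
time_s: 12.6
ee_pos: [0.5575, 0.1689, 0.2269]
orientation: [-0.118, 0.86, 0.21, 0.45]
contact_force: [-7.8, 1.0, -5.5]
opening: 0.0004
```

Emit:
carry_out(
  series=[0,0,0,0.008,0,-0.006,1],
)

```text
time_s: 12.72
ee_pos: [0.5575, 0.1689, 0.2279]
orientation: [-0.118, 0.86, 0.21, 0.45]
contact_force: [-7.3, 1.3, -7.1]
opening: 0.0004
```

Emit:
carry_out(
  series=[0,0,0,0.008,0,-0.006,1],
)

```text
time_s: 12.85
ee_pos: [0.5575, 0.1689, 0.229]
orientation: [-0.118, 0.86, 0.21, 0.45]
contact_force: [-7.5, 1.5, -5.7]
opening: 0.0004
```

Emit:
carry_out(
  series=[0,0,0,0.008,0,-0.006,1],
)

```text
time_s: 12.98
ee_pos: [0.5575, 0.1689, 0.23]
orientation: [-0.118, 0.86, 0.21, 0.45]
contact_force: [-6.9, 1.7, -5.2]
opening: 0.0003
```

```bash
python3 - <<'E'
from h import *
st()
a=snapshot("scene")[...,::-1]; cv2.imwrite("pics/s5.png",cv2.resize(a[150:300,270:400],None,fx=4,fy=4,interpolation=cv2.INTER_CUBIC))
E
```

```text
t 12.975 world [0.5575 0.1689 0.23  ] hood [-0.0256 -0.0006  0.23  ] F [-6.9   1.66 -5.23] open 0.0003
q [-0.198 -0.031  2.294  1.511  0.556 -0.352] toolz [ 0.725  0.392 -0.566] tooly [ 0.467 -0.884 -0.014]
```

View pics/s5.png

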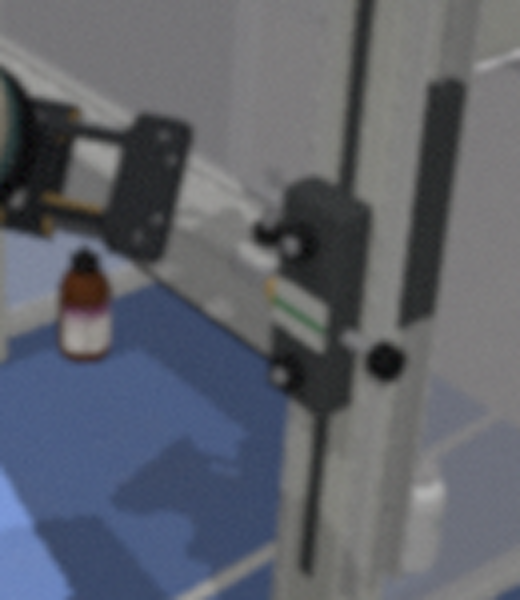

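Emit:
carry_out(
  series=[0,0,0,0.008,0,-0.006,1],
)

```text
time_s: 13.15
ee_pos: [0.5575, 0.1689, 0.231]
orientation: [-0.118, 0.86, 0.21, 0.45]
contact_force: [-6.6, 2.5, -6.2]
opening: 0.0008
```

Emit:
carry_out(
  series=[0,0,0,0.008,0,-0.006,1],
)

```text
time_s: 13.28
ee_pos: [0.5575, 0.1689, 0.2323]
orientation: [-0.118, 0.86, 0.21, 0.451]
contact_force: [-7.0, 2.2, -5.2]
opening: 0.0005
```

Emit:
carry_out(
  series=[0,0,0,0.008,0,-0.006,1],
)

```text
time_s: 13.4
ee_pos: [0.5574, 0.1689, 0.2332]
orientation: [-0.118, 0.86, 0.21, 0.451]
contact_force: [-6.0, 1.5, -7.0]
opening: 0.0003
```

Emit:
carry_out(
  series=[0,0,0,0.008,0,-0.006,1],
)

```text
time_s: 13.52
ee_pos: [0.5574, 0.1689, 0.2342]
orientation: [-0.118, 0.86, 0.21, 0.451]
contact_force: [-8.4, 1.9, -5.3]
opening: 0.0004
```

Emit:
carry_out(
  series=[0,0,0,0.008,0,-0.006,1],
)

```text
time_s: 13.65
ee_pos: [0.5574, 0.1689, 0.2352]
orientation: [-0.118, 0.86, 0.21, 0.451]
contact_force: [-6.6, 1.3, -5.2]
opening: 0.0004
```

Emit:
carry_out(
  series=[0,0,0,0.008,0,-0.006,1],
)

```text
time_s: 13.78
ee_pos: [0.5575, 0.1689, 0.2365]
orientation: [-0.119, 0.859, 0.21, 0.451]
contact_force: [-7.6, 1.6, -5.0]
opening: 0.0005
```

Emit:
carry_out(
  series=[0,0,0,0.008,0,-0.006,1],
)

```text
time_s: 13.9
ee_pos: [0.5575, 0.1689, 0.2376]
orientation: [-0.119, 0.859, 0.21, 0.451]
contact_force: [-6.8, 2.0, -5.2]
opening: 0.0004
```

Emit:
carry_out(
  series=[0,0,0,0.008,0,-0.006,1],
)

```text
time_s: 14.02
ee_pos: [0.5574, 0.1689, 0.2385]
orientation: [-0.119, 0.859, 0.21, 0.451]
contact_force: [-5.7, 1.5, -5.9]
opening: 0.0004
```

Emit:
carry_out(
  series=[0,0,0,0.008,0,-0.006,1],
)

```text
time_s: 14.15
ee_pos: [0.5573, 0.1688, 0.2392]
orientation: [-0.119, 0.86, 0.21, 0.451]
contact_force: [-4.2, 2.1, -7.9]
opening: 0.0008
```

Emit:
carry_out(
  series=[0,0,0,0.008,0,-0.006,1],
)

```text
time_s: 14.28
ee_pos: [0.5572, 0.1687, 0.2398]
orientation: [-0.119, 0.86, 0.21, 0.45]
contact_force: [-2.9, 4.8, -8.4]
opening: 0.0005
```

Emit:
carry_out(
  series=[0,0,0,0.008,0,-0.006,1],
)

```text
time_s: 14.4
ee_pos: [0.5571, 0.1687, 0.2405]
orientation: [-0.119, 0.86, 0.21, 0.45]
contact_force: [-1.3, 5.2, -10.9]
opening: 0.0003
```

Emit:
carry_out(
  series=[0,0,0,0.008,0,-0.006,1],
)

```text
time_s: 14.52
ee_pos: [0.557, 0.1685, 0.241]
orientation: [-0.118, 0.86, 0.21, 0.45]
contact_force: [-0.4, 4.8, -12.2]
opening: 0.0003
```

```bash
python3 - <<'E'
from h import *
st()
a=snapshot("scene")[...,::-1]; cv2.imwrite("pics/s6.png",cv2.resize(a[150:300,270:400],None,fx=4,fy=4,interpolation=cv2.INTER_CUBIC))
E
```

```text
t 14.525 world [0.557  0.1685 0.241 ] hood [-0.026 -0.001  0.241] F [ -0.44   4.79 -12.22] open 0.0003
q [-0.199 -0.052  2.273  1.441  0.561 -0.271] toolz [ 0.724  0.392 -0.568] tooly [ 0.467 -0.884 -0.015]
```

View pics/s6.png

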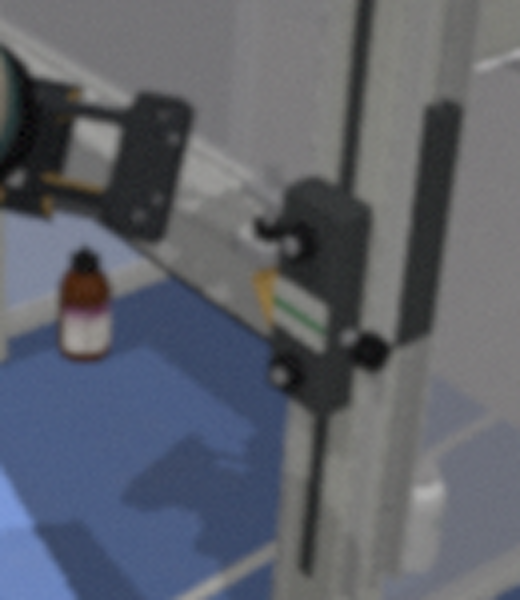

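Emit:
carry_out(
  series=[0,0,0,-0.008,0,0.006,1,0,0,0,-0.008,0,0.006,1,0,0,0,-0.008,0,0.006,1],
)

```text
time_s: 14.95
ee_pos: [0.5574, 0.1686, 0.239]
orientation: [-0.118, 0.86, 0.21, 0.45]
contact_force: [-8.1, 1.3, -6.0]
opening: 0.0004
```

Emit:
carry_out(
  series=[0,0,0,-0.008,0,0.006,1,0,0,0,-0.008,0,0.006,1],
)

```text
time_s: 15.2
ee_pos: [0.5576, 0.1686, 0.2377]
orientation: [-0.118, 0.859, 0.21, 0.451]
contact_force: [-10.3, 1.0, -3.1]
opening: 0.0007
```

Emit:
carry_out(
  series=[0,0,0,-0.008,0,0.006,1,0,0,0,-0.008,0,0.006,1],
)

```text
time_s: 15.45
ee_pos: [0.5576, 0.1687, 0.2357]
orientation: [-0.118, 0.859, 0.21, 0.451]
contact_force: [-10.8, 0.8, -4.3]
opening: 0.0008
```

Emit:
carry_out(
  series=[0,0,0,-0.008,0,0.006,1,0,0,0,-0.008,0,0.006,1],
)

```text
time_s: 15.7
ee_pos: [0.5584, 0.1682, 0.2343]
orientation: [-0.118, 0.859, 0.209, 0.452]
contact_force: [-7.9, 0.1, -1.7]
opening: 0.0008
```

Emit:
carry_out(
  series=[0,0,0,-0.008,0,0.006,1,0,0,0,-0.008,0,0.006,1],
)

```text
time_s: 15.95
ee_pos: [0.5596, 0.1677, 0.2333]
orientation: [-0.117, 0.859, 0.209, 0.452]
contact_force: [-6.9, 0.5, -1.6]
opening: 0.0005
```

Emit:
carry_out(
  series=[0,0,0,-0.008,0,0.006,1,0,0,0,-0.008,0,0.006,1],
)

```text
time_s: 16.2
ee_pos: [0.5607, 0.1673, 0.2321]
orientation: [-0.117, 0.859, 0.208, 0.453]
contact_force: [-3.5, 0.3, -0.9]
opening: 0.0006
```

```bash
python3 - <<'E'
from h import *
st()
a=snapshot("scene")[...,::-1]; cv2.imwrite("pics/s7.png",cv2.resize(a[150:300,270:400],None,fx=4,fy=4,interpolation=cv2.INTER_CUBIC))
E
```

```text
t 16.2 world [0.5607 0.1673 0.2321] hood [-0.0223 -0.0019  0.2321] F [-3.52  0.34 -0.86] open 0.0006
q [-0.198 -0.03   2.291  1.52   0.554 -0.36 ] toolz [ 0.73   0.389 -0.562] tooly [ 0.463 -0.886 -0.012]
```

View pics/s7.png

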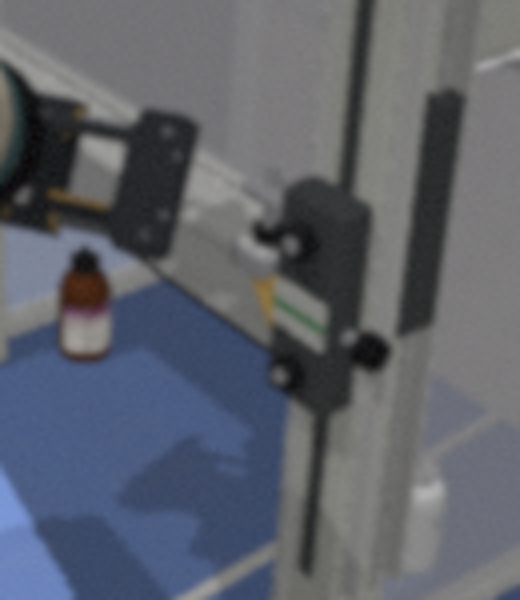

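Emit:
carry_out(
  series=[0,0,0,-0.017,0,0.011,1,0,0,0,-0.017,0,0.011,1,0,0,0,-0.017,0,0.011,1,0,0,0,-0.017,0,0.011,1],
)

```text
time_s: 16.75
ee_pos: [0.5595, 0.1669, 0.2216]
orientation: [-0.116, 0.86, 0.208, 0.451]
contact_force: [0.2, 0.2, -0.6]
opening: 0.0003
```

```bash
python3 seg.py "[(-.03,0,.205,55,32,2),(-.1,0,.2,55,32,4)]"; python3 - <<'E'
from h import *
a=snapshot("scene")[...,::-1]; cv2.imwrite("pics/s8.png",cv2.resize(a[150:300,270:400],None,fx=4,fy=4,interpolation=cv2.INTER_CUBIC))
E
```

```text
t 16.75 world [0.559 0.167 0.222] hood [-0.023 -0.002  0.222] F [ 0.19  0.23 -0.56] open 0.0003
q [-0.198 -0.014  2.308  1.568  0.551 -0.417] toolz [ 0.728  0.388 -0.565] tooly [ 0.463 -0.886 -0.012]
seg (-0.03, 0, 0.205, 55, 32, 2)
[-0.001 -0.001 -0.001] [-0.081 -0.027  0.029] | q [-0.189 -0.007  2.327  1.61   0.54  -0.466] err 0.0 maxqd 0.39
[-0.001 -0.001 -0.001] [-0.081 -0.027  0.03 ] | q [-0.179  0.002  2.343  1.654  0.529 -0.516] err 0.0 maxqd 0.41
seg (-0.1, 0, 0.2, 55, 32, 4)
[0. 0. 0.] [-0.095 -0.093 -0.114] | q [-0.187 -0.024  2.374  1.655  0.535 -0.524] err 0.0 maxqd 0.24
[0. 0. 0.] [-0.095 -0.093 -0.114] | q [-0.195 -0.051  2.403  1.652  0.541 -0.527] err 0.0 maxqd 0.24
[0. 0. 0.] [-0.095 -0.093 -0.114] | q [-0.205 -0.08   2.432  1.645  0.548 -0.527] err 0.0 maxqd 0.23
[0. 0. 0.] [-0.095 -0.093 -0.114] | q [-0.217 -0.11   2.46   1.632  0.556 -0.521] err 0.0 maxqd 0.24
```

View pics/s8.png

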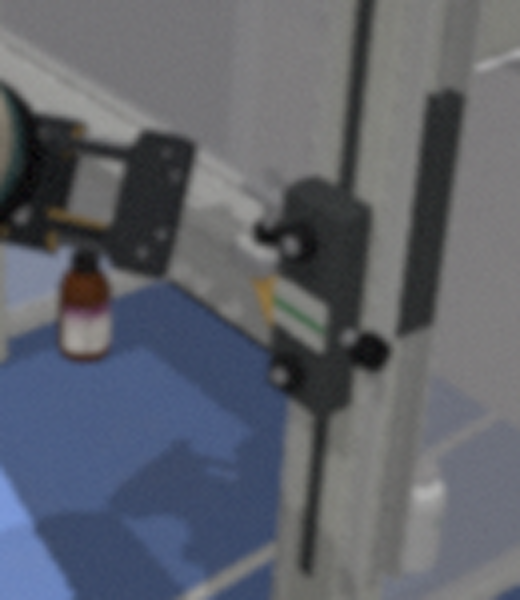

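The bolt holds the sash: the hand came down 10 mm with no force and the ledge stayed where it was. I'll back out now and check which poses work for pushing the box.

Emit:
carry_out(
  series=[0,0,0,-0.08,-0.03,0.03,1,0,0,0,-0.08,-0.03,0.03,1,0,0,0,-0.1,-0.09,-0.11,1,0,0,0,-0.1,-0.09,-0.11,1,0,0,0,-0.1,-0.09,-0.11,1,0,0,0,-0.1,-0.09,-0.11,1],
)

```text
time_s: 17.55
ee_pos: [0.4823, 0.1755, 0.1975]
orientation: [-0.116, 0.86, 0.209, 0.451]
contact_force: [0.2, 0.4, -0.3]
opening: 0.0003
```

```bash
cat > chk4.py <<'E'
from h import *; import kin; np.set_printoptions(precision=2,suppress=True)
st()
for hd in (0,10):
  for x in (-.21,-.15,-.08,0,.025):
    for th in (5,15,22,30,37):
        q,c=kin.ik(*tgt(x,.02,.018,th,hd),seeds=[np.array(a) for a in ([.4,.2,2.2,-.6,.3,-.5],[.3,.2,2.2,.5,.3,-2.],[.5,.3,2.5,4.,.5,1.],[.1,.3,2.4,2.,.5,1.])],m=.02); print(hd,x,th,round(c,3),q if c<.01 else '')
E
python3 chk4.py
python3 - <<'E'
from h import *
for n in("scene","top"): cv2.imwrite(f"pics/{n}9.png",snapshot(n)[...,::-1])
a=cv2.imread("pics/scene9.png")[130:330,180:430]; b=cv2.imread("pics/top9.png")[120:320,150:400]
cv2.imwrite("pics/c9.png",np.hstack([cv2.resize(x,(400,320),interpolation=cv2.INTER_CUBIC) for x in(a,b)]))
E
```

```text
t 17.55 world [0.48 0.18 0.2 ] hood [-0.1  0.   0.2] F [ 0.24  0.42 -0.31] open 0.0003
q [-0.23 -0.1   2.47  1.67  0.58 -0.57] toolz [ 0.73  0.39 -0.56] tooly [ 0.46 -0.89 -0.01]
0 -0.21 5 0.0 [ 0.37  0.22  2.15 -0.06  0.69 -1.08]
0 -0.21 15 0.0 [ 0.45  0.18  2.26 -0.28  0.49 -0.8 ]
0 -0.21 22 0.0 [ 0.53  0.17  2.35 -0.63  0.37 -0.4 ]
0 -0.21 30 0.028 
0 -0.21 37 0.034 
0 -0.15 5 0.0 [ 0.31  0.29  2.05 -0.05  0.73 -1.15]
0 -0.15 15 0.0 [ 0.38  0.24  2.17 -0.24  0.51 -0.92]
0 -0.15 22 0.0 [ 0.43  0.22  2.26 -0.54  0.36 -0.58]
0 -0.15 30 0.017 
0 -0.15 37 0.015 
0 -0.08 5 0.0 [ 0.26  0.36  1.92 -0.04  0.78 -1.21]
0 -0.08 15 0.0 [ 0.31  0.31  2.06 -0.19  0.54 -1.04]
0 -0.08 22 0.0 [ 0.35  0.29  2.15 -0.43  0.38 -0.77]
0 -0.08 30 0.0 [ 0.4   0.29  2.26 -1.12  0.26 -0.04]
0 -0.08 37 0.012 
0 0 5 0.0 [ 0.21  0.45  1.76 -0.03  0.85 -1.26]
0 0 15 0.0 [ 0.25  0.39  1.91 -0.15  0.6  -1.13]
0 0 22 0.0 [ 0.28  0.36  2.01 -0.32  0.43 -0.94]
0 0 30 0.0 [ 0.32  0.36  2.13 -0.87  0.26 -0.37]
0 0 37 0.024 
0 0.025 5 0.0 [ 0.2   0.47  1.7  -0.03  0.88 -1.27]
0 0.025 15 0.0 [ 0.23  0.42  1.86 -0.14  0.
[... 662 characters left out ...]
.27  0.3   2.07 -0.09  0.52 -1.33]
10 -0.08 22 0.0 [ 0.29  0.27  2.18 -0.23  0.32 -1.18]
10 -0.08 30 0.004 [ 0.32  0.27  2.3  -1.07  0.13 -0.32]
10 -0.08 37 0.0 [0.34 0.3  2.41 3.78 0.25 1.14]
10 0 5 0.0 [ 0.2   0.44  1.76 -0.01  0.85 -1.46]
10 0 15 0.0 [ 0.22  0.38  1.92 -0.06  0.58 -1.41]
10 0 22 0.0 [ 0.23  0.35  2.03 -0.13  0.38 -1.33]
10 0 30 0.0 [ 0.24  0.34  2.16 -0.53  0.14 -0.92]
10 0 37 0.0 [0.26 0.36 2.27 3.81 0.16 1.04]
10 0.025 5 0.0 [ 0.19  0.47  1.71 -0.01  0.87 -1.47]
10 0.025 15 0.0 [ 0.2   0.41  1.87 -0.05  0.6  -1.43]
10 0.025 22 0.0 [ 0.21  0.38  1.98 -0.11  0.4  -1.36]
10 0.025 30 0.0 [ 0.23  0.37  2.11 -0.41  0.16 -1.05]
10 0.025 37 0.001 [0.24 0.38 2.22 3.86 0.13 0.97]
```

View pics/c9.png

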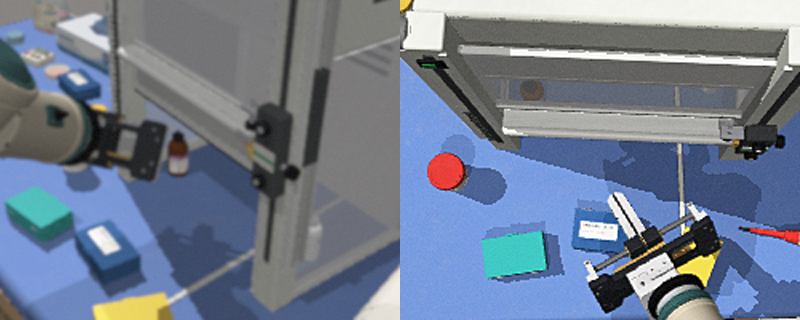

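```bash
cat > chk5.py <<'E'
from h import *; import kin,sys; np.set_printoptions(precision=3,suppress=True)
s=arm.read_state(); q0=s['qpos']
q1,c=kin.ik(*tgt(-.225,.02,.11,18),seeds=[np.array([.47,.05,2.2,-.3,.6,-.8])],m=.02); print(c,q1)
n=int(sys.argv[1])
qs=[q0+(q1-q0)*(i/n) for i in range(1,n+1)]
for q,(t,d,d2,p) in zip(qs,kin.rows(qs,s['ee_pos'],Ro.from_quat(np.roll(s['orientation'],-1)))):
    e=kin.fkq(q)[1].as_matrix()[:,2]
    print(t,np.degrees(2*np.pi*np.linalg.norm(t)).round(1),d,'|',p,'body',(p-.1*e).round(2))
E
python3 chk5.py 14
```

```text
0.0 [ 0.51  -0.004  2.168 -0.26   0.73  -0.811]
[ 0.014 -0.007 -0.027] 11.3 [-0.104 -0.356  0.056] | [0.464 0.207 0.186] body [0.4  0.16 0.25]
[ 0.013 -0.007 -0.028] 11.3 [-0.087 -0.344  0.048] | [0.442 0.233 0.173] body [0.38 0.18 0.24]
[ 0.013 -0.006 -0.028] 11.3 [-0.068 -0.319  0.047] | [0.419 0.252 0.16 ] body [0.37 0.2  0.23]
[ 0.013 -0.006 -0.028] 11.3 [-0.054 -0.291  0.044] | [0.396 0.266 0.147] body [0.35 0.21 0.22]
[ 0.012 -0.006 -0.028] 11.2 [-0.044 -0.26   0.04 ] | [0.374 0.273 0.134] body [0.34 0.22 0.21]
[ 0.011 -0.006 -0.028] 11.2 [-0.04  -0.227  0.035] | [0.354 0.275 0.121] body [0.32 0.23 0.2 ]
[ 0.011 -0.006 -0.028] 11.2 [-0.042 -0.193  0.028] | [0.338 0.273 0.11 ] body [0.31 0.23 0.2 ]
[ 0.01  -0.006 -0.028] 11.1 [-0.049 -0.159  0.019] | [0.326 0.266 0.101] body [0.3  0.23 0.19]
[ 0.01  -0.007 -0.028] 11.1 [-0.063 -0.126  0.009] | [0.319 0.256 0.094] body [0.3  0.22 0.19]
[ 0.009 -0.007 -0.028] 11.0 [-0.082 -0.095 -0.003] | [0.317 0.244 0.09 ] body [0.3  0.22 0.19]
[ 0.009 -0.008 -0.028] 11.0 [-0.107 -0.067 -0.016] | [0.32  0.232 0.09 ] body [0.3  0.21 0.19]
[ 0.008 -0.009 -0.028] 10.9 [-0.137 -0.043 -0.031] | [0.329 0.22  0.092] body [0.31 0.21 0.19]
[ 0.008 -0.01  -0.027] 10.9 [-0.172 -0.023 -0.046] | [0.342 0.211 0.099] body [0.32 0.21 0.2 ]
[ 0.008 -0.01  -0.027] 10.8 [-0.21  -0.01  -0.062] | [0.36  0.205 0.11 ] body [0.33 0.21 0.21]
```

```bash
python3 chk5.py 17 | cut -d'|' -f1
```

```text
0.0 [ 0.51  -0.004  2.168 -0.26   0.73  -0.811]
[ 0.011 -0.006 -0.022] 9.3 [-0.082 -0.295  0.051] 
[ 0.011 -0.006 -0.023] 9.3 [-0.072 -0.289  0.042] 
[ 0.011 -0.005 -0.023] 9.3 [-0.058 -0.273  0.041] 
[ 0.011 -0.005 -0.023] 9.3 [-0.047 -0.255  0.04 ] 
[ 0.01  -0.005 -0.023] 9.3 [-0.039 -0.235  0.038] 
[ 0.01  -0.005 -0.023] 9.3 [-0.033 -0.213  0.035] 
[ 0.009 -0.005 -0.023] 9.2 [-0.03  -0.191  0.031] 
[ 0.009 -0.005 -0.023] 9.2 [-0.031 -0.168  0.026] 
[ 0.009 -0.005 -0.023] 9.2 [-0.035 -0.145  0.02 ] 
[ 0.008 -0.005 -0.023] 9.1 [-0.042 -0.122  0.014] 
[ 0.008 -0.006 -0.023] 9.1 [-0.052 -0.101  0.007] 
[ 0.007 -0.006 -0.023] 9.1 [-0.066 -0.08  -0.002] 
[ 0.007 -0.007 -0.023] 9.1 [-0.083 -0.061 -0.01 ] 
[ 0.007 -0.007 -0.023] 9.0 [-0.103 -0.044 -0.02 ] 
[ 0.007 -0.008 -0.023] 9.0 [-0.125 -0.03  -0.03 ] 
[ 0.007 -0.008 -0.023] 8.9 [-0.149 -0.018 -0.04 ] 
[ 0.006 -0.009 -0.022] 8.9 [-0.176 -0.01  -0.051]
```

Emit:
carry_out(
  series=[0.011,-0.006,-0.022,-0.08,-0.3,0.05,1,0.011,-0.006,-0.023,-0.07,-0.29,0.04,1,0.011,-0.005,-0.023,-0.06,-0.27,0.04,1,0.011,-0.005,-0.023,-0.05,-0.26,0.04,1,0.01,-0.005,-0.023,-0.04,-0.24,0.04,1,0.01,-0.005,-0.023,-0.03,-0.21,0.04,1,0.009,-0.005,-0.023,-0.03,-0.19,0.03,1,0.009,-0.005,-0.023,-0.03,-0.17,0.03,1],
)

```text
time_s: 18.65
ee_pos: [0.3465, 0.2756, 0.1145]
orientation: [-0.036, 0.598, 0.753, 0.272]
contact_force: [0.5, 0.4, -0.2]
opening: 0.0002
```

Emit:
carry_out(
  series=[0.009,-0.005,-0.023,-0.04,-0.15,0.02,1,0.008,-0.005,-0.023,-0.04,-0.12,0.01,1,0.008,-0.006,-0.023,-0.05,-0.1,0.01,1,0.007,-0.006,-0.023,-0.07,-0.08,0,1,0.007,-0.007,-0.023,-0.08,-0.06,-0.01,1,0.007,-0.007,-0.023,-0.1,-0.04,-0.02,1,0.007,-0.008,-0.023,-0.12,-0.03,-0.03,0.2,0.007,-0.008,-0.023,-0.15,-0.02,-0.04,-0.28],
)

```text
time_s: 19.65
ee_pos: [0.3465, 0.2108, 0.1]
orientation: [0.131, 0.108, 0.985, 0.025]
contact_force: [-0.4, -0.9, 0.3]
opening: 0.0175
```

```bash
python3 seg.py "[(-.225,.02,.11,18,0,2),(-.225,.02,.017,20,0,4)]"; python3 - <<'E'
from h import *
np.set_printoptions(precision=4,suppress=True)
im=snapshot("top")[...,::-1]; cv2.imwrite("pics/t10.png",im)
cv2.imwrite("pics/t10z.png",cv2.resize(im[180:320,200:400],None,fx=4,fy=4,interpolation=cv2.INTER_CUBIC))
E
```

```text
t 19.65 world [0.346 0.211 0.1  ] hood [-0.239  0.025  0.1  ] F [-0.39 -0.88  0.25] open 0.0175
q [ 0.473 -0.003  2.182 -0.154  0.721 -0.775] toolz [ 0.264  0.021 -0.964] tooly [0.207 0.975 0.078]
seg (-0.225, 0.02, 0.11, 18, 0, 2)
[ 0.003 -0.004 -0.012] [-0.084 -0.012 -0.031] | q [ 0.492 -0.004  2.175 -0.207  0.726 -0.792] err 0.0 maxqd 0.42
[ 0.003 -0.004 -0.012] [-0.084 -0.019 -0.028] | q [ 0.51  -0.004  2.168 -0.26   0.73  -0.811] err 0.0 maxqd 0.42
seg (-0.225, 0.02, 0.017, 20, 0, 4)
[ 0.    -0.001  0.   ] [ 0.072 -0.     0.221] | q [ 0.516  0.029  2.214 -0.298  0.649 -0.763] err 0.0 maxqd 0.65
[ 0.    -0.001 -0.   ] [ 0.074 -0.     0.22 ] | q [ 0.522  0.067  2.259 -0.349  0.566 -0.7  ] err 0.0 maxqd 0.66
[-0.    -0.001  0.   ] [0.076 0.    0.22 ] | q [ 0.528  0.11   2.303 -0.422  0.482 -0.615] err 0.0 maxqd 0.68
[ 0.    -0.001  0.   ] [ 0.078 -0.     0.219] | q [ 0.534  0.159  2.345 -0.532  0.397 -0.492] err 0.0 maxqd 0.98
```

View pics/t10z.png

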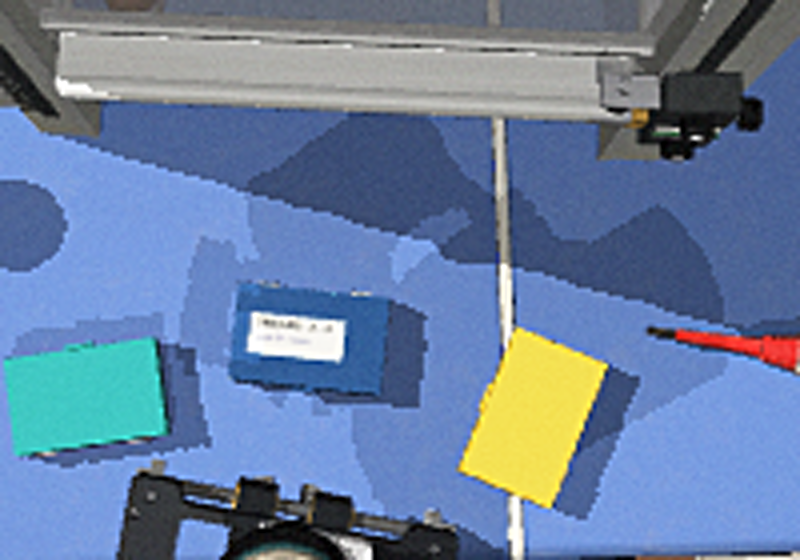

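Emit:
carry_out(
  series=[0.003,-0.004,-0.012,-0.08,-0.01,-0.03,-0.28,0.003,-0.004,-0.012,-0.08,-0.02,-0.03,-0.28,0,-0.001,0,0.072,0,0.22,-0.28,0,-0.001,0,0.074,0,0.22,-0.28,0,-0.001,0,0.076,0,0.22,-0.28,0,-0.001,0,0.078,0,0.22,-0.28],
)

```text
time_s: 20.45
ee_pos: [0.3584, 0.2054, 0.016]
orientation: [0.167, 0.04, 0.985, -0.005]
contact_force: [-0.5, -0.8, 0.2]
opening: 0.0602
```

```bash
python3 - <<'E'
from h import *
np.set_printoptions(precision=4,suppress=True)
for p in [(238,282),(388,296),(380,395),(230,378)]: print(H(onz("top",(200+p[0]/4,180+p[1]/4),.03)))
E
python3 seg.py "[(-.195,.02,.017,20,0,3),(-.1,.02,.017,25,0,5),(-.04,.02,.017,30,0,3),(.028,.02,.017,30,0,4)]"; python3 - <<'E'
from h import *
for n in("scene","top"): cv2.imwrite(f"pics/{n}11.png",snapshot(n)[...,::-1])
a=cv2.imread("pics/scene11.png")[180:380,150:400]; b=cv2.imread("pics/top11.png")[160:360,180:430]
cv2.imwrite("pics/c11.png",np.hstack([cv2.resize(x,(400,320),interpolation=cv2.INTER_CUBIC) for x in(a,b)]))
E
```

```text
[-0.1116  0.0656  0.03  ]
[-0.1161 -0.0305  0.03  ]
[-0.1788 -0.0281  0.03  ]
[-0.1728  0.0674  0.03  ]
t 20.45 world [0.358 0.205 0.016] hood [-0.227  0.021  0.016] F [-0.52 -0.76  0.19] open 0.0602
q [ 0.528  0.164  2.335 -0.491  0.405 -0.532] toolz [ 0.329 -0.023 -0.944] tooly [0.081 0.997 0.004]
seg (-0.195, 0.02, 0.017, 20, 0, 3)
[ 0.    -0.001 -0.   ] [-0.101 -0.001  0.032] | q [ 0.511  0.168  2.329 -0.492  0.4   -0.548] err 0.0 maxqd 0.13
[ 0.    -0.001 -0.   ] [-0.101 -0.001  0.032] | q [ 0.496  0.177  2.317 -0.492  0.397 -0.565] err 0.0 maxqd 0.13
[ 0.    -0.001 -0.   ] [-0.101 -0.002  0.033] | q [ 0.481  0.186  2.305 -0.492  0.394 -0.581] err 0.0 maxqd 0.13
seg (-0.1, 0.02, 0.017, 25, 0, 5)
[ 0.    -0.003  0.   ] [-0.179  0.     0.065] | q [ 0.461  0.202  2.291 -0.523  0.377 -0.57 ] err 0.0 maxqd 0.25
[-0.    -0.003  0.   ] [-0.177 -0.     0.068] | q [ 0.443  0.218  2.276 -0.556  0.36  -0.557] err 0.0 maxqd 0.26
[ 0.    -0.003 -0.   ] [-0.176  0.     0.071] | q [ 0.425  0.235  2.261 -0.59   0.344 -0.541] err 0.0 maxqd 0.28
[ 0.    -0.003  0.   ] [-0.175 -0.     0.074] | q [
[... 287 characters left out ...]
3  0.291 -0.414] err 0.0 maxqd 0.79
[-0.    -0.005 -0.   ] [-0.179 -0.     0.09 ] | q [ 0.37   0.306  2.208 -0.877  0.27  -0.313] err 0.0 maxqd 0.91
[ 0.    -0.005  0.   ] [-0.176 -0.     0.095] | q [ 0.359  0.325  2.198 -1.008  0.252 -0.195] err 0.0 maxqd 1.04
seg (0.028, 0.02, 0.017, 30, 0, 4)
[0. 0. 0.] [-0.147  0.     0.085] | q [ 0.341  0.34   2.168 -0.951  0.252 -0.267] err 0.0 maxqd 0.58
[0. 0. 0.] [-0.147 -0.     0.085] | q [ 0.325  0.354  2.138 -0.894  0.254 -0.34 ] err 0.0 maxqd 0.58
[0. 0. 0.] [-0.147  0.     0.085] | q [ 0.31   0.369  2.107 -0.837  0.257 -0.411] err 0.0 maxqd 0.57
[0. 0. 0.] [-0.147  0.     0.085] | q [ 0.296  0.384  2.076 -0.781  0.262 -0.48 ] err 0.0 maxqd 0.55
```

View pics/c11.png

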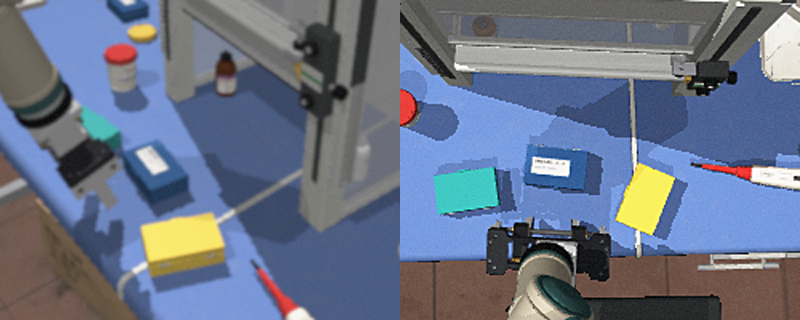

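Emit:
carry_out(
  series=[0,-0.001,0,-0.1,0,0.033,-0.28,0,-0.001,0,-0.1,0,0.033,-0.28,0,0,0,-0.1,0,0.034,-0.28,0,0,0,-0.05,0,0.018,-0.28,0,-0.001,0,-0.05,0,0.018,-0.28,0,-0.001,0,-0.05,0,0.018,-0.28,0,-0.001,0,-0.07,0,0.026,-0.28,0,-0.001,0,-0.09,0,0.034,-0.28],
)

```text
time_s: 21.55
ee_pos: [0.4227, 0.2001, 0.0172]
orientation: [0.185, 0.038, 0.982, -0.006]
contact_force: [-0.2, -0.4, -1.7]
opening: 0.0597
```

```bash
python3 seg.py "[(-.1,.021,.017,25,0,6),(-.04,.021,.017,30,0,5),(.028,.021,.017,30,0,6)]"; python3 - <<'E'
from h import *
im=snapshot("top")[...,::-1]
cv2.imwrite("pics/t12z.png",cv2.resize(im[180:320,200:400],None,fx=4,fy=4,interpolation=cv2.INTER_CUBIC))
E
```

```text
t 21.55 world [0.423 0.2   0.017] hood [-0.162  0.02   0.017] F [-0.2  -0.36 -1.7 ] open 0.0597
q [ 0.444  0.218  2.27  -0.521  0.371 -0.587] toolz [ 0.364 -0.027 -0.931] tooly [0.078 0.997 0.002]
seg (-0.1, 0.021, 0.017, 25, 0, 6)
[ 0.    -0.002 -0.   ] [-0.097  0.001  0.038] | q [ 0.435  0.223  2.268 -0.545  0.36  -0.574] err 0.0 maxqd 0.19
[ 0.    -0.002 -0.   ] [-0.096  0.001  0.039] | q [ 0.427  0.232  2.26  -0.567  0.351 -0.56 ] err 0.0 maxqd 0.18
[ 0.    -0.002 -0.   ] [-0.096  0.001  0.04 ] | q [ 0.418  0.241  2.252 -0.59   0.342 -0.546] err 0.0 maxqd 0.19
[ 0.    -0.002 -0.   ] [-0.095  0.001  0.041] | q [ 0.41   0.25   2.244 -0.614  0.333 -0.531] err 0.0 maxqd 0.19
[ 0.    -0.002 -0.   ] [-0.095  0.001  0.042] | q [ 0.402  0.26   2.235 -0.64   0.324 -0.515] err 0.0 maxqd 0.2
[ 0.    -0.002 -0.   ] [-0.094  0.001  0.043] | q [ 0.395  0.269  2.227 -0.666  0.316 -0.497] err 0.0 maxqd 0.21
seg (-0.04, 0.021, 0.017, 30, 0, 5)
[ 0.    -0.003  0.   ] [-0.109 -0.     0.051] | q [ 0.388  0.28   2.221 -0.723  0.301 -0.448] err 0.0 maxqd 0.46
[-0.    -0.003 -0.   ] [-0.108 -0.     0.0
[... 350 characters left out ...]
361  0.326  2.196 -1.007  0.254 -0.194] err 0.0 maxqd 0.64
seg (0.028, 0.021, 0.017, 30, 0, 6)
[0. 0. 0.] [-0.098  0.     0.057] | q [ 0.349  0.335  2.177 -0.97   0.253 -0.242] err 0.0 maxqd 0.39
[0. 0. 0.] [-0.098 -0.     0.057] | q [ 0.338  0.345  2.157 -0.932  0.254 -0.29 ] err 0.0 maxqd 0.39
[0. 0. 0.] [-0.098  0.     0.057] | q [ 0.327  0.355  2.137 -0.894  0.255 -0.338] err 0.0 maxqd 0.38
[0. 0. 0.] [-0.098  0.     0.057] | q [ 0.317  0.365  2.116 -0.856  0.257 -0.386] err 0.0 maxqd 0.38
[0. 0. 0.] [-0.098 -0.     0.057] | q [ 0.308  0.375  2.096 -0.818  0.26  -0.433] err 0.0 maxqd 0.37
[0. 0. 0.] [-0.098  0.     0.057] | q [ 0.298  0.385  2.075 -0.781  0.263 -0.478] err 0.0 maxqd 0.37
```

View pics/t12z.png

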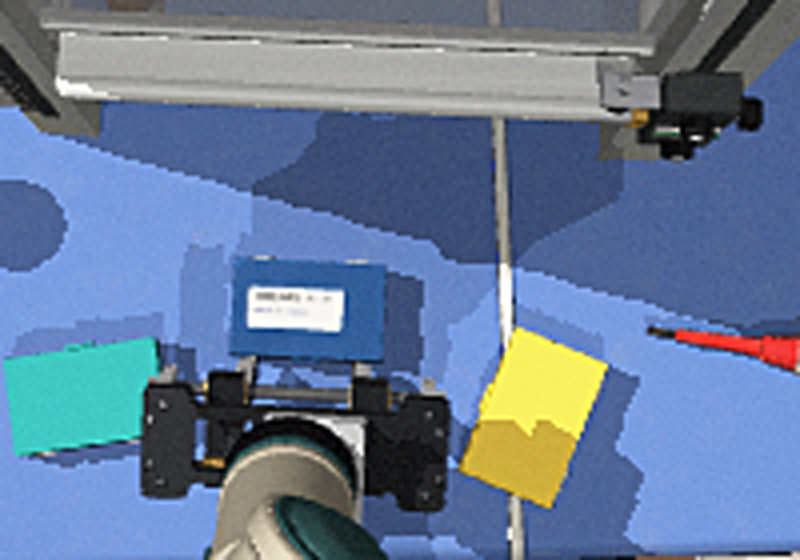

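Emit:
carry_out(
  series=[0,-0.002,0,-0.097,0,0.038,-0.28,0,-0.002,0,-0.096,0,0.039,-0.28,0,-0.002,0,-0.096,0,0.04,-0.28,0,-0.002,0,-0.095,0,0.041,-0.28,0,-0.002,0,-0.095,0,0.042,-0.28,0,-0.002,0,-0.094,0,0.043,-0.28,0,-0.003,0,-0.109,0,0.051,-0.28,0,-0.003,0,-0.108,0,0.053,-0.28],
)

```text
time_s: 22.6
ee_pos: [0.5094, 0.1935, 0.0178]
orientation: [0.241, 0.038, 0.97, -0.008]
contact_force: [0.6, 0.3, 0.2]
opening: 0.0599
```

```bash
python3 seg.py "[(-.04,.021,.017,30,0,4),(.028,.021,.017,30,0,6)]"; python3 - <<'E'
from h import *
for n in("scene","top"): cv2.imwrite(f"pics/{n}13.png",snapshot(n)[...,::-1])
a=cv2.imread("pics/scene13.png")[150:350,180:430]; b=cv2.imread("pics/top13.png")[160:360,180:430]
cv2.imwrite("pics/c13.png",np.hstack([cv2.resize(x,(400,320),interpolation=cv2.INTER_CUBIC) for x in(a,b)]))
E
```

```text
t 22.6 world [0.509 0.194 0.018] hood [-0.075  0.02   0.018] F [0.56 0.3  0.19] open 0.0599
q [ 0.384  0.295  2.221 -0.863  0.276 -0.312] toolz [ 0.467 -0.035 -0.884] tooly [0.078 0.997 0.002]
seg (-0.04, 0.021, 0.017, 30, 0, 4)
[ 0.    -0.001 -0.   ] [-0.077  0.002  0.043] | q [ 0.378  0.299  2.22  -0.902  0.269 -0.28 ] err 0.0 maxqd 0.31
[ 0.    -0.001 -0.   ] [-0.077  0.002  0.044] | q [ 0.372  0.308  2.212 -0.936  0.263 -0.252] err 0.0 maxqd 0.27
[ 0.    -0.001 -0.   ] [-0.076  0.002  0.045] | q [ 0.366  0.317  2.204 -0.971  0.258 -0.223] err 0.0 maxqd 0.28
[ 0.    -0.001 -0.   ] [-0.076  0.002  0.045] | q [ 0.361  0.326  2.196 -1.007  0.254 -0.194] err 0.0 maxqd 0.29
seg (0.028, 0.021, 0.017, 30, 0, 6)
[0. 0. 0.] [-0.098  0.     0.057] | q [ 0.349  0.335  2.177 -0.97   0.253 -0.242] err 0.0 maxqd 0.39
[0. 0. 0.] [-0.098 -0.     0.057] | q [ 0.338  0.345  2.157 -0.932  0.254 -0.29 ] err 0.0 maxqd 0.39
[0. 0. 0.] [-0.098  0.     0.057] | q [ 0.327  0.355  2.137 -0.894  0.255 -0.338] err 0.0 maxqd 0.38
[0. 0. 0.] [-0.098  0.     0.057] | q [ 0.317  0.365  2.116 -0.856  0.257 -0.386] err 0.0 maxqd 0.38
[0. 0. 0.] [-0.098 -0.     0.057] | q [ 0.308  0.375  2.096 -0.818  0.26  -0.433] err 0.0 maxqd 0.37
[0. 0. 0.] [-0.098  0.     0.057] | q [ 0.298  0.385  2.075 -0.781  0.263 -0.478] err 0.0 maxqd 0.37
```

View pics/c13.png

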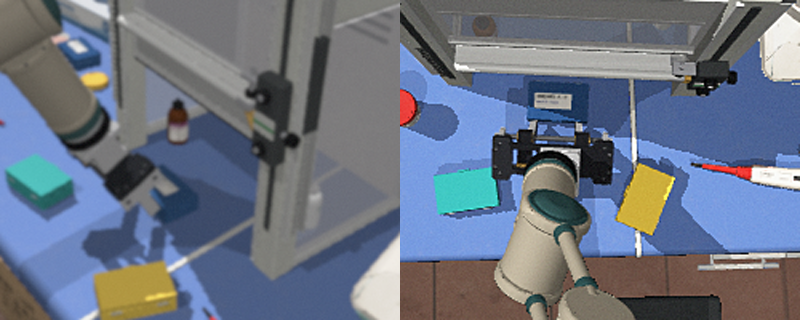

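Emit:
carry_out(
  series=[0,-0.001,0,-0.077,0,0.043,-0.28,0,-0.001,0,-0.077,0,0.044,-0.28,0,-0.001,0,-0.076,0,0.045,-0.28,0,-0.001,0,-0.076,0,0.045,-0.28,0,0,0,-0.098,0,0.057,-0.28,0,0,0,-0.098,0,0.057,-0.28,0,0,0,-0.08,0,0.046,-0.28],
)

```text
time_s: 23.58
ee_pos: [0.5764, 0.1881, 0.0164]
orientation: [0.253, 0.038, 0.967, -0.009]
contact_force: [-1.2, 0.8, 0.5]
opening: 0.0602
```

```bash
python3 seg.py "[(.028,.021,.017,30,0,5)]"; python3 - <<'E'
from h import *
for n in("scene","top"): cv2.imwrite(f"pics/{n}14.png",snapshot(n)[...,::-1])
a=cv2.imread("pics/scene14.png")[130:330,180:430]; b=cv2.imread("pics/top14.png")[120:320,180:430]
cv2.imwrite("pics/c14.png",np.hstack([cv2.resize(x,(400,320),interpolation=cv2.INTER_CUBIC) for x in(a,b)]))
E
```

```text
t 23.575 world [0.576 0.188 0.016] hood [-0.008  0.02   0.016] F [-1.23  0.85  0.52] open 0.0602
q [ 0.323  0.357  2.126 -0.822  0.262 -0.41 ] toolz [ 0.488 -0.037 -0.872] tooly [0.078 0.997 0.002]
seg (0.028, 0.021, 0.017, 30, 0, 5)
[ 0. -0. -0.] [-0.064  0.002  0.034] | q [ 0.318  0.359  2.122 -0.82   0.26  -0.418] err 0.0 maxqd 0.06
[ 0. -0. -0.] [-0.064  0.002  0.034] | q [ 0.313  0.366  2.11  -0.811  0.261 -0.433] err 0.0 maxqd 0.12
[ 0. -0. -0.] [-0.063  0.002  0.035] | q [ 0.308  0.372  2.098 -0.801  0.262 -0.448] err 0.0 maxqd 0.12
[ 0. -0. -0.] [-0.063  0.002  0.035] | q [ 0.303  0.378  2.087 -0.791  0.262 -0.463] err 0.0 maxqd 0.12
[ 0. -0. -0.] [-0.063  0.002  0.035] | q [ 0.298  0.385  2.075 -0.781  0.263 -0.478] err 0.0 maxqd 0.12
```

View pics/c14.png

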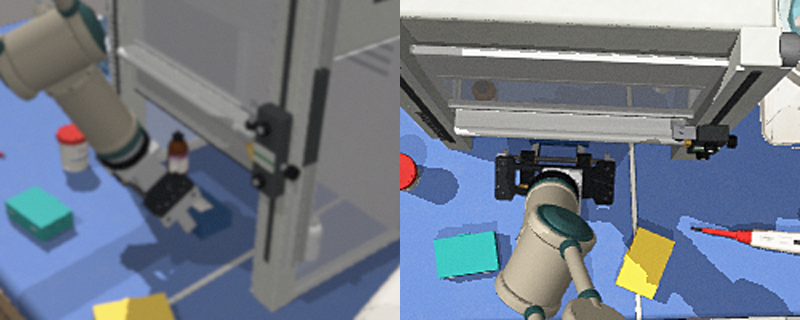

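Emit:
carry_out(
  series=[0,0,0,-0.064,0,0.034,-0.28,0,0,0,-0.064,0,0.036,-0.28,0,0,0,-0.063,0,0.036,-0.28],
)

```text
time_s: 24.05
ee_pos: [0.5978, 0.1864, 0.0164]
orientation: [0.253, 0.038, 0.967, -0.009]
contact_force: [-0.3, 0.8, -0.3]
opening: 0.0601
```

Emit:
carry_out(
  series=[0,0,0,-0.064,0,0.036,-0.28,0,0,0,-0.064,0,0.037,-0.28,0,0,0,-0.03,0,0.017,-0.28],
)

```text
time_s: 24.42
ee_pos: [0.6163, 0.185, 0.0164]
orientation: [0.253, 0.038, 0.967, -0.009]
contact_force: [-0.9, -0.9, 0.5]
opening: 0.0602
```

```bash
python3 seg.py "[(-.08,.021,.03,28,0,4),(-.2,.021,.12,20,0,5),(-.26,.03,.2,10,0,3)]"; python3 - <<'E'
from h import *
for n in("scene","top"): cv2.imwrite(f"pics/{n}15.png",snapshot(n)[...,::-1])
a=cv2.imread("pics/scene15.png")[130:330,180:430]; b=cv2.imread("pics/top15.png")[120:320,180:430]
cv2.imwrite("pics/c15.png",np.hstack([cv2.resize(x,(400,320),interpolation=cv2.INTER_CUBIC) for x in(a,b)]))
E
```

```text
t 24.425 world [0.616 0.185 0.016] hood [0.032 0.02  0.016] F [-0.92 -0.86  0.45] open 0.0602
q [ 0.29   0.393  2.052 -0.698  0.275 -0.566] toolz [ 0.488 -0.037 -0.872] tooly [0.078 0.997 0.002]
seg (-0.08, 0.021, 0.03, 28, 0, 4)
[ 0.     0.001 -0.   ] [ 0.227  0.002 -0.166] | q [ 0.311  0.357  2.103 -0.735  0.276 -0.51 ] err 0.0 maxqd 0.45
[ 0.     0.001 -0.   ] [ 0.228  0.002 -0.165] | q [ 0.335  0.326  2.144 -0.76   0.282 -0.464] err 0.0 maxqd 0.37
[ 0.     0.001 -0.   ] [ 0.229  0.002 -0.164] | q [ 0.362  0.295  2.182 -0.779  0.291 -0.421] err 0.0 maxqd 0.34
[ 0.     0.001 -0.   ] [ 0.23   0.002 -0.162] | q [ 0.393  0.263  2.219 -0.791  0.303 -0.382] err 0.0 maxqd 0.31
seg (-0.2, 0.021, 0.12, 20, 0, 5)
[ 0.     0.004 -0.   ] [ 0.127 -0.    -0.272] | q [ 0.41   0.207  2.21  -0.607  0.373 -0.554] err 0.0 maxqd 1.47
[-0.     0.004 -0.   ] [ 0.135 -0.    -0.268] | q [ 0.429  0.152  2.198 -0.483  0.453 -0.665] err 0.0 maxqd 1.0
[ 0.     0.004 -0.   ] [ 0.142  0.    -0.264] | q [ 0.449  0.1    2.183 -0.395  0.539 -0.737] err 0.0 maxqd 0.7
[ 0.     0.004 -0.   ] [ 0.15 -0.   -0.26] | q [ 0.47   0.05   2.164 -0.332  0.628 -0.784] err 0.0 maxqd 0.71
[-0.     0.004 -0.   ] [ 0.157 -0.    -0.256] | q [ 0.492  0.004  2.143 -0.284  0.718 -0.813] err 0.0 maxqd 0.72
seg (-0.26, 0.03, 0.2, 10, 0, 3)
[0.    0.009 0.   ] [ 0.097  0.03  -0.319] | q [ 0.497 -0.033  2.077 -0.207  0.862 -0.88 ] err 0.0 maxqd 1.15
[-0.     0.009  0.   ] [ 0.115  0.03  -0.313] | q [ 0.502 -0.06   2.011 -0.15   1.    -0.923] err 0.0 maxqd 1.11
[0.    0.009 0.   ] [ 0.133  0.03  -0.306] | q [ 0.506 -0.08   1.946 -0.106  1.132 -0.95 ] err 0.0 maxqd 1.06
```

View pics/c15.png

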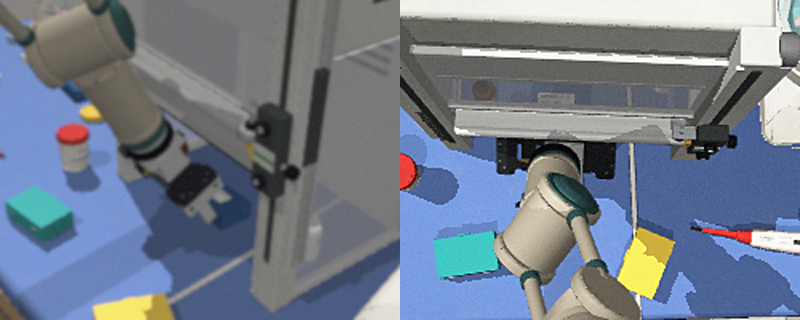

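Retreating straight back.

Emit:
carry_out(
  series=[0,0,0,0.1,0,-0.06,-0.28,0,0.001,0,0.227,0,-0.166,-0.28,0,0.001,0,0.228,0,-0.165,-0.28,0,0.001,0,0.229,0,-0.164,-0.28,0,0.001,0,0.13,0,-0.1,-0.28],
)

```text
time_s: 25.15
ee_pos: [0.5029, 0.1938, 0.0297]
orientation: [0.24, 0.038, 0.97, -0.009]
contact_force: [0.2, 0.8, 0.4]
opening: 0.0601
```

Emit:
carry_out(
  series=[0,0.004,0,0.127,0,-0.272,-0.28,0,0.004,0,0.135,0,-0.268,-0.28,0,0.004,0,0.142,0,-0.264,-0.28,0,0.004,0,0.15,0,-0.26,-0.28,0,0.004,0,0.157,0,-0.256,-0.28],
)

```text
time_s: 25.78
ee_pos: [0.3838, 0.2034, 0.1203]
orientation: [0.179, 0.039, 0.983, -0.006]
contact_force: [0.1, 0.3, -0.2]
opening: 0.0599
```

```bash
python3 - <<'E'
from h import *
st()
for n in("scene","top"): cv2.imwrite(f"pics/{n}16.png",snapshot(n)[...,::-1])
a=cv2.imread("pics/scene16.png")[150:350,220:420]; b=cv2.imread("pics/top16.png")[140:240,180:400]
cv2.imwrite("pics/a16.png",cv2.resize(a,None,fx=3,fy=3,interpolation=cv2.INTER_CUBIC));cv2.imwrite("pics/b16.png",cv2.resize(b,None,fx=3.5,fy=3.5,interpolation=cv2.INTER_CUBIC))
E
```

```text
t 25.775 world [0.3838 0.2034 0.1203] hood [-0.2014  0.0205  0.1203] F [ 0.06  0.31 -0.23] open 0.0599
q [ 4.980e-01 -2.000e-03  2.152e+00 -2.970e-01  7.060e-01 -7.950e-01] toolz [ 0.352 -0.025 -0.936] tooly [0.078 0.997 0.003]
```

View pics/a16.png

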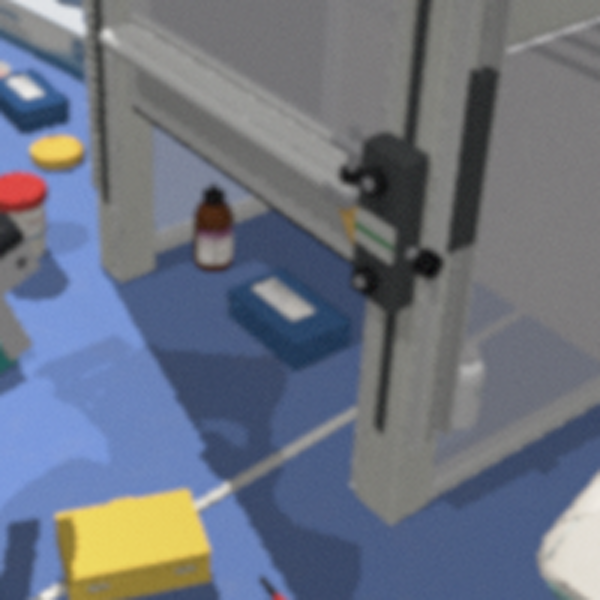

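View pics/b16.png

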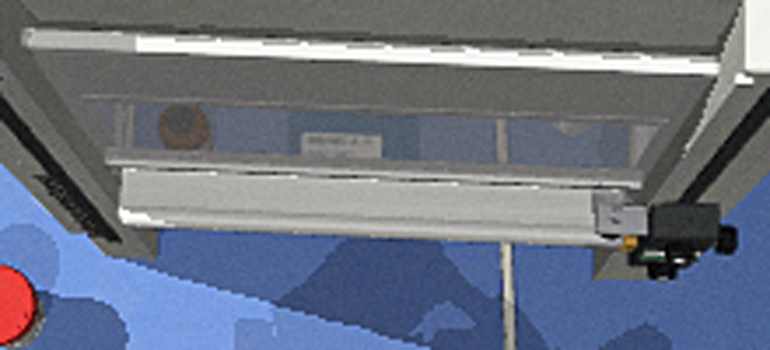

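```bash
python3 - <<'E'
from h import *
np.set_printoptions(precision=4,suppress=True)
Z=lambda u,v:(220+u/3,150+v/3)
for p,z in [((230,300),.03),((295,342),.03),((350,322),.03),((282,268),.03),((233,321),0),((297,368),0)]: print(p,z,H(onz("scene",Z(*p),z)))
print('stain',H(onz("scene",Z(214,266),0)),'jamb corner inner R base',H(onz("scene",Z(352,487),0)),'jamb R outer',H(onz("scene",Z(392,524),0)), 'jamb L',H(onz("scene",Z(122,280),0)))
E
```

```text
(230, 300) 0.03 [0.0349 0.054  0.03  ]
(295, 342) 0.03 [ 0.0444 -0.0251  0.03  ]
(350, 322) 0.03 [ 0.1005 -0.0306  0.03  ]
(282, 268) 0.03 [0.1031 0.0664 0.03  ]
(233, 321) 0 [0.0429 0.0594 0.    ]
(297, 368) 0 [ 0.0484 -0.0249  0.    ]
stain [0.0795 0.1396 0.    ] jamb corner inner R base [-0.0061 -0.1582  0.    ] jamb R outer [-0.0069 -0.2032  0.    ] jamb L [-0.0052  0.1706  0.    ]
```

```bash
python3 - <<'E'
from h import *
a=cv2.imread("pics/top0.png").astype(int); b=cv2.imread("pics/top16.png").astype(int)
for nm,(r,c) in dict(cup=(slice(212,242),slice(164,195)),pip=(slice(250,290),slice(360,455))).items(): print(nm,np.abs(a[r,c]-b[r,c]).mean())
print(arm.job_done())
E
```

```text
cup 6.687813620071685
pip 7.563157894736842
the job is handed in; nothing more can be done
None
```

The sash is hanging on its catch and the blue slide box is behind the sash line. The job is handed in at about 26 s of the 64 s allowed.

- **Sash:** I pushed it up under the middle of the ledge until the rubber buffer resisted, at about 12 N vertical (20 N is the forcing limit). I then eased it down about 5 mm until the load came off. The hand dropped a further 10 mm with no force on it, and in every later picture the sash stayed up with the brass bolt under the ledge.
- **Slide box:** I pushed it straight in with two fingertips. In the last scene picture its front is about 30–45 mm behind the sash line and its back about 100 mm behind it. The hand then withdrew and touches nothing, with force readings near zero.
- **Other items:** The cup and the pipette look unmoved in the top view. I compared only average pixel differences for these (about 7 grey levels), not exact positions. The bottles stand where they were, and the hand never came near them.
- **Disagreements:** The two camera views differ by about 8 mm in hood depth at the jamb feet. That is well inside the box's margin. At one point while I was tilting the hand early on, with nothing in reach, a joint ran to its range limit (−1.18). I took the arm round another way. At that moment the force reading briefly showed about 18 N with no contact in view, and it was back near zero at the next reading.

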